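Turn over the red-capped bottle and stand it on the coaster

ROBOT

A 6-joint arm with a two-finger parallel gripper is mounted at the origin on the work surface. World frame = base frame: x ahead of the robot, y to its left, z up, the work surface at z = 0. Lengths are in mm, angles in rad, forces in N, time in s.
With the tool pointing down it reaches from about 275 to 1000 mm from the base axis. Payload 8.4 kg.
Tool frame: the origin (TCP) lies at the very end of the fingers, on their centre line; the grasp point (between the pads) lies 19 mm behind it; z points along the fingers, y is the line along which they close (so a half turn about z gives the same grasp; the last joint's range is limited). The gripper opens to 85 mm and grips with 20 to 120 N. Pads are 22 mm wide; open, the fingers measure 114 mm over their backs; the gripper's body (76 mm by 85 mm) begins 54 mm behind the grasp point. The pads swing forward as they close: fully open they stand 13 mm farther back than shut.
Start: joints at [-1.135, 0.353, 1.633, -0, 1.155, -0.002], TCP at [264.966, -566.057, 231.281] pointing down, gripper open.
Joint ranges: [-2.63, 2.63], [-0.92, 2.1], [0.06, 2.66], [-1.3, 4.44], [0, 2.69], [-3.02, 3.02]. Speed limits (rad/s): [2.22, 2.22, 2.79, 3.14, 3.14, 3.14].

INTERFACE

Orientations are given as [roll, pitch, yaw] about the fixed x, y, z axes, in that order (R = Rz(yaw) Ry(pitch) Rx(roll)).
In Python, from rig import r, vision gives the robot as it stands. The module is installed in compiled form; this text tells all that it offers.
- The arm moves only by the tool play_rows, never from a script. Its argument "steps" is a list of rows, each an object with "delta_pos": the shift along the tool's x, y, z in cm, a list of three; "yaw": the turn about the tool's z in rad; "jaw": the opening in per cent of the stroke, from 0 (shut) to 100 (fully open). A call has exactly 8 rows; each row is the pose to reach, as a shift and turn from the pose commanded when the call began, along the tool's axes at that moment; what a row does not reach only later rows make up. A row lasts 1/10 s, in which the tool goes at most 50 mm and 8.59 degrees, less where a joint would pass 70% of its speed; a pose out of reach is approached as far as the arm can. A call with a gripper value outside its range is refused whole. The fingers move at their own pace and stop on an object; "grip_force" is the grip in N (left out, the last holds). Time passes only in rows, so rows that repeat a pose let the fingers close, or fill a call up. It gives the time, the measured TCP pose, the force, the opening and the grip force at its end, in the units of the state.
- r.sense(): the state, without advancing time (a new reading comes with each control period).
- vision.grab_frame(name): name is "side" or "top"; returns (picture, depth): 480x640x3 uint8, red, green, blue; 480x640 float32, mm along the optical axis (not along the pixel's ray), 0 where there is no reading.
- vision.calibration(name): a dict with "mtx" (3x3 intrinsics, pixels), "extrinsics" (4x4, takes a point from camera to world coordinates). Camera axes: x right, y down, z forward; pixel columns grow to the right and rows downward; lengths in mm; the calibration is good to about 2 mm. A picture is of the moment at which its call begins. calibration takes no time and is no camera call.
- r.sign_off(): hands the job in; it is judged then, once.
Trained networks look in the newest picture that a camera, given by its name, has taken for a name from the list of things; names that differ only in an ending like _2 or _b are one class to them, and where a whole thing is asked for, a point or a joint stands for the part that bears it (a point fixed in the world has none). Each returns a list of dicts, best first, with "conf" (0 to 1); they miss things now and then, are a little off and sometimes report something else, mostly with a low value. They report only what shows in the picture. A call takes as long as a camera call.
- vision.cut_out(camera, thing): "region" (480x640 bool, what is visible of it) and "uv" ([column, row] in pixels, amid what is visible of it).
- vision.landmark_of(camera, thing): "uv" ([column, row] in pixels: a listed point, or the origin of a listed thing).
The state is a dict: "clock": time; "qpos": joint angles; "qvel": joint speeds; "joint_efforts": joint torques, N m; "eef_pos": TCP position; "tcp_rot": TCP orientation; "contact_force": force on the tool from outside, world axes, zero at the start; "wrist_torque": the same for the moment, N m; "opening": opening from 0.0 (shut) to 1.0 (fully open); "grasp_force": force on a finger pad.
Only numpy, scipy, OpenCV 4.12 (cv2) and the standard library are available. Lean on these libraries where they do the work, as an engineer would, in place of code of your own. Each camera call takes 0.05 s, during which the arm holds its last target. There are 200 camera calls.

TASK

The coating in the red-capped bottle has settled: pick that bottle up, tip it over cap-down, at least 120 degrees from upright, and keep it so for half a second, then turn it upright again and stand it with its whole foot on the round green coaster. Do not let go of it in the air, and leave the blue-capped and yellow-capped bottles standing where they are.

Things in the scene. Friction and masses are not known exactly. Their poses are not given: they have to be found in the camera images.
- red_mid (a point): centre (half-way up, on the axis) of the closed white plastic bottle with red cap and red label: round, 54 mm diameter, 156 mm tall, about 0.25 kg, standing on the table, so 78 mm above it; z runs from foot to cap. Grip the straight wall, at this point or up to 25 mm below it; above, it narrows to the neck. Tipped over means 120 degrees or more off upright; fully upside down is fine too
- blue_mid (a point): the same point of a bottle of the same shape and size with a blue cap and label; a bystander, not to be moved
- yellow_mid (a point): the same point of a bottle of the same shape and size with a yellow cap and label; a bystander, not to be moved
- coaster_top (a point): centre of the top face of the round green coaster, 130 mm diameter, 6 mm thick, fixed flat on the table. A bottle standing on it has its centre 78 mm above this point. Bottles and coaster lie along an arc about the robot, in any order, centres at least 160 mm apart; other things on the table (multimeter, boards, motors under 170 mm tall) are over 0.4 m left or right of the robot's middle line

How it is judged (in metres and radians):
On the way:
1. the red-capped bottle is held off the table, tipped at least 120 degrees from upright, for half a second (angle between red_mid's own z axis and vertical above 2.094 rad and height (world z) of red_mid above 0.12 m), for 0.5 s.
At the end, for the whole second after the job is handed in: the red-capped bottle stands released and at rest on the coaster, upright within 10 degrees, its axis within 38 mm of the coaster's centre; the other two bottles still stand within 25 mm of where they were (angle between red_mid's own z axis and vertical below 0.17 rad and horizontal distance between red_mid and coaster_top below 0.038 m and z of red_mid in the frame of coaster_top between 0.072 and 0.084 m and linear speed of red_bottle below 0.02 m/s); the robot touches nothing.
It fails at once if the blue-capped or yellow-capped bottle is moved by more than 25 mm or tipped (distance of any of blue_mid, yellow_mid from where it was at the start of the episode above 0.025 m or angle between any of blue_mid, yellow_mid's own z axis and vertical above 0.3 rad).
It fails at once if the red-capped bottle is let go in the air (free of the fingers with its centre more than 30 mm above where it stands on the coaster) (contact force between the fingers and red_bottle below 0.05 N and height (world z) of red_mid above 0.115 m).
It also fails if it takes over 54 s, if anything falls off the work surface, if the arm or the gripper's body presses on something with over 40 N, if the wrist force passes 120 N, or if a joint passes its speed limit or range.

## Working session

There is one attempt and no reset: what is moved stays moved. The work goes in short steps, Python scripts to look and compute and a tool call to move; the robot and the scene stay as the last step left them, time stands still between calls to the robot, and variables do not carry over. Pictures are saved under pics/ and viewed, at most 10 in all, crops included, and the job is handed in when it is done.

Besides the shell and the picture viewer there is one more tool, called after "Request:" as name(argument=value, ...), one argument or row to a line, values as JSON. play_rows: Moves the arm, as the interface text tells. Its arguments: {"type":"object","properties":{"steps":{"type":"array"},"grip_force":{"type":"number"}},"required":["steps"]}

```bash
mkdir -p pics; ls; cat > h.py <<'E'
from rig import r, vision
import numpy as np, cv2
def px2w(cam,uv,d):
    c=vision.calibration(cam); K=np.array(c["mtx"]); T=np.array(c["extrinsics"])
    p=np.linalg.inv(K)@[uv[0],uv[1],1]*d
    return (T@[*p,1])[:3]
def ray(cam,uv):
    c=vision.calibration(cam); K=np.array(c["mtx"]); T=np.array(c["extrinsics"])
    v=T[:3,:3]@np.linalg.inv(K)@[uv[0],uv[1],1]
    return T[:3,3],v/np.linalg.norm(v)
def meet(a,b):
    (p,u),(q,v)=a,b
    s,t=np.linalg.lstsq(np.c_[u,-v],q-p,rcond=None)[0]
    A,B=p+s*u,q+t*v
    return (A+B)/2,np.linalg.norm(A-B)
E
python3 - <<'E'
from h import *
np.set_printoptions(precision=3,suppress=True)
print(r.sense())
ims=[]
for cam in("side","top"):
    im,d=vision.grab_frame(cam); ims.append(im); print(cam,vision.calibration(cam))
    cv2.imwrite(f"pics/{cam}0.png",im[:,:,::-1])
L={}
for n in("red_mid","blue_mid","yellow_mid","coaster_top"):
    for cam in("side","top"):
        o=vision.landmark_of(cam,n); print(n,cam,[(np.round(x["uv"],1),round(x["conf"],2)) for x in o[:2]])
        if o: L[n,cam]=ray(cam,o[0]["uv"])
    if (n,"side") in L and (n,"top") in L: print(n,meet(L[n,"side"],L[n,"top"]))
print(r.sense()["clock"])
E
```

```text
pics
{'clock': 0.0, 'qpos': array([-1.135,  0.354,  1.634,  0.   ,  1.155, -0.002]), 'qvel': array([ 0.002, -0.001,  0.001, -0.002, -0.001, -0.   ]), 'joint_efforts': array([  0.001, -60.525, -34.206,   0.   ,   0.01 ,   0.   ]), 'eef_pos': array([ 264.775, -565.602,  230.567]), 'tcp_rot': array([-3.14 , -0.   ,  0.438]), 'contact_force': array([-0.41 , -0.263,  0.432]), 'wrist_torque': array([-0.049,  0.014, -0.009]), 'grasp_force': 0.0, 'opening': 1.0013547186599456}
side {'mtx': array([[465.403,   0.   , 311.488],
       [  0.   , 465.403, 235.339],
       [  0.   ,   0.   ,   1.   ]]), 'extrinsics': array([[ -0.817,  -0.424,   0.39 , 270.14 ],
       [ -0.576,   0.61 ,  -0.544, 434.515],
       [ -0.008,  -0.669,  -0.743, 709.894],
       [  0.   ,   0.   ,   0.   ,   1.   ]])}
top {'mtx': array([[475.812,   0.   , 319.923],
       [  0.   , 475.812, 237.777],
       [  0.   ,   0.   ,   1.   ]]), 'extrinsics': array([[  0.004,  -0.981,   0.191, 429.502],
       [ -1.   ,  -0.008,  -0.02 ,   6.095],
       [  0.021,  -0.191,  -0.981, 859.908],
       [  0.   ,   0.   ,   0.   ,   1.   ]])}
red_mid side [(array([275.1, 278.4]), 0.68)]
red_mid top [(array([262.8, 237. ]), 0.86)]
red_mid (array([587.377,  87.801,  82.892]), np.float64(12.415172537789683))
blue_mid side [(array([333.9, 214.4]), 0.68)]
blue_mid top [(array([372.4, 229.4]), 0.83)]
blue_mid (array([598.373, -98.398,  75.543]), np.float64(1.4171755609656322))
yellow_mid side [(array([420.7, 176.7]), 0.58), (array([277.5, 277.3]), 0.19)]
yellow_mid top [(array([488.7, 276.5]), 0.69)]
yellow_mid (array([ 516.299, -293.918,   72.366]), np.float64(6.7414395374990965))
coaster_top side [(array([208.6, 415. ]), 0.67)]
coaster_top top []
0.5
```

View pics/side0.png

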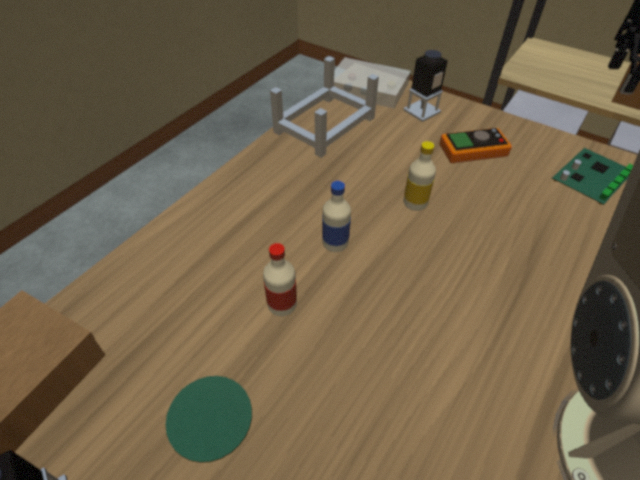

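View pics/top0.png

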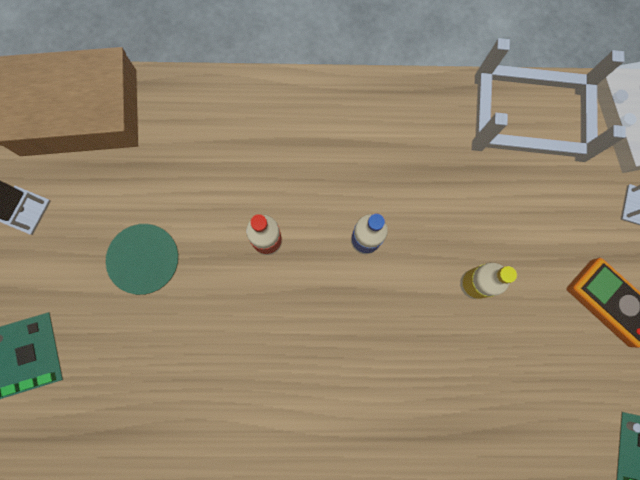

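Request:
play_rows(
  steps=[
    {"delta_pos": [0, 0, -5], "yaw": 0, "jaw": 100},
    {"delta_pos": [0, 0, -10], "yaw": 0, "jaw": 100},
    {"delta_pos": [0, 0, -15], "yaw": 0, "jaw": 100},
    {"delta_pos": [0, 5, -20], "yaw": 0, "jaw": 100},
    {"delta_pos": [0, 10, -20], "yaw": 0, "jaw": 100},
    {"delta_pos": [0, 20, -20], "yaw": 0, "jaw": 100},
    {"delta_pos": [0, 30, -20], "yaw": 0, "jaw": 100},
    {"delta_pos": [0, 60, -20], "yaw": 0, "jaw": 100},
  ],
)

```text
clock: 1.3
eef_pos: [364.9, -779.5, 430.5]
tcp_rot: [3.141, -0.0, 0.438]
contact_force: [0.8, -1.8, 1.6]
opening: 0.997
grasp_force: 0.0
```

```bash
python3 -c "
from rig import r
print(r.sense())"
```

```text
{'clock': 1.3, 'qpos': array([-1.13473383e+00,  6.96456475e-01,  6.69213454e-01,  4.05140602e-05,
        1.77487193e+00, -1.74778170e-03]), 'qvel': array([ 4.10105606e-04,  1.14854881e+00, -1.94104251e+00,  7.06496789e-04,
        7.85874182e-01, -1.11812103e-04]), 'joint_efforts': array([ 1.88679731e-02, -9.70415354e+01, -2.85819894e+01,  7.18155625e-04,
       -8.76363963e-01, -1.51015811e-03]), 'eef_pos': array([ 364.88840973, -779.47372486,  430.51201966]), 'tcp_rot': array([ 3.14054179e+00, -3.78280753e-05,  4.37818528e-01]), 'contact_force': array([ 0.79635308, -1.83734656,  1.55408287]), 'wrist_torque': array([-0.06321998, -0.05673746,  0.03458911]), 'grasp_force': 0.0, 'opening': 0.9971461798606287}
```

Request:
play_rows(
  steps=[
    {"delta_pos": [0, 40, 0], "yaw": 0, "jaw": 100},
    {"delta_pos": [0, 40, 0], "yaw": 0, "jaw": 100},
    {"delta_pos": [0, 40, 0], "yaw": 0, "jaw": 100},
    {"delta_pos": [0, 40, 0], "yaw": 0, "jaw": 100},
    {"delta_pos": [0, 40, 0], "yaw": 0, "jaw": 100},
    {"delta_pos": [0, 40, 0], "yaw": 0, "jaw": 100},
    {"delta_pos": [0, 40, 0], "yaw": 0, "jaw": 100},
    {"delta_pos": [0, 40, 0], "yaw": 0, "jaw": 100},
  ],
)

```text
clock: 2.1
eef_pos: [421.3, -900.1, 363.7]
tcp_rot: [3.097, -0.0, 0.438]
contact_force: [0.2, 0.7, -0.0]
opening: 0.999
grasp_force: 0.0
```

```bash
python3 -c "
from rig import r
s=r.sense()
for k in ('qpos','eef_pos','tcp_rot'):print(k,s[k].round(3))"
```

```text
qpos [-1.135e+00  1.090e+00  5.900e-02  0.000e+00  1.948e+00 -1.000e-03]
eef_pos [ 421.341 -900.141  363.683]
tcp_rot [ 3.097 -0.     0.438]
```

Request:
play_rows(
  steps=[
    {"delta_pos": [0, 200, -60], "yaw": 0, "jaw": 100},
    {"delta_pos": [0, 200, -60], "yaw": 0, "jaw": 100},
    {"delta_pos": [0, 200, -60], "yaw": 0, "jaw": 100},
    {"delta_pos": [0, 200, -60], "yaw": 0, "jaw": 100},
    {"delta_pos": [0, 200, -60], "yaw": 0, "jaw": 100},
    {"delta_pos": [0, 200, -60], "yaw": 0, "jaw": 100},
    {"delta_pos": [0, 200, -60], "yaw": 0, "jaw": 100},
    {"delta_pos": [0, 200, -60], "yaw": 0, "jaw": 100},
  ],
)

```text
clock: 2.9
eef_pos: [430.4, -919.4, 346.5]
tcp_rot: [3.056, 0.0, 0.438]
contact_force: [-0.5, 0.2, 0.1]
opening: 1.001
grasp_force: 0.0
```

```bash
python3 -c "
from rig import r
s=r.sense()
for k in ('qpos','eef_pos','tcp_rot'):print(k,s[k].round(3))"
```

```text
qpos [-1.134e+00  1.108e+00  5.900e-02  0.000e+00  1.889e+00 -1.000e-03]
eef_pos [ 430.379 -919.367  346.501]
tcp_rot [3.056 0.    0.438]
```

Request:
play_rows(
  steps=[
    {"delta_pos": [0, -50, -80], "yaw": 0, "jaw": 100},
    {"delta_pos": [0, -50, -80], "yaw": 0, "jaw": 100},
    {"delta_pos": [0, -50, -80], "yaw": 0, "jaw": 100},
    {"delta_pos": [0, -50, -80], "yaw": 0, "jaw": 100},
    {"delta_pos": [0, -50, -80], "yaw": 0, "jaw": 100},
    {"delta_pos": [0, -50, -80], "yaw": 0, "jaw": 100},
    {"delta_pos": [0, -50, -80], "yaw": 0, "jaw": 100},
    {"delta_pos": [0, -50, -80], "yaw": 0, "jaw": 100},
  ],
)

```text
clock: 3.7
eef_pos: [327.8, -700.2, 668.8]
tcp_rot: [3.055, -0.0, 0.438]
contact_force: [1.1, -0.6, 0.1]
opening: 1.001
grasp_force: 0.0
```

```bash
cat > s.py <<'E'
from rig import r
s=r.sense()
print(s['clock'],*[s[k].round(3) for k in ('qpos','eef_pos','tcp_rot')])
E
python3 s.py
```

```text
3.7 [-1.135e+00  5.690e-01  3.860e-01  0.000e+00  2.100e+00 -2.000e-03] [ 327.765 -700.212  668.802] [ 3.055 -0.     0.438]
```

Request:
play_rows(
  steps=[
    {"delta_pos": [0, -40, -100], "yaw": 0, "jaw": 100},
    {"delta_pos": [0, -40, -100], "yaw": 0, "jaw": 100},
    {"delta_pos": [0, -40, -100], "yaw": 0, "jaw": 100},
    {"delta_pos": [0, -40, -100], "yaw": 0, "jaw": 100},
    {"delta_pos": [0, -40, -100], "yaw": 0, "jaw": 100},
    {"delta_pos": [0, -40, -100], "yaw": 0, "jaw": 100},
    {"delta_pos": [0, -40, -100], "yaw": 0, "jaw": 100},
    {"delta_pos": [0, -40, -100], "yaw": 0, "jaw": 100},
  ],
)

```text
clock: 4.5
eef_pos: [222.2, -474.6, 895.9]
tcp_rot: [3.038, 0.0, 0.438]
contact_force: [0.5, 0.2, -0.3]
opening: 0.998
grasp_force: 0.0
```

```bash
python3 s.py
```

```text
4.5 [-1.136e+00  3.960e-01  5.800e-02  1.000e-03  2.583e+00 -3.000e-03] [ 222.159 -474.616  895.854] [3.038 0.    0.438]
```

Request:
play_rows(
  steps=[
    {"delta_pos": [0, -100, -80], "yaw": 0, "jaw": 100},
    {"delta_pos": [0, -100, -80], "yaw": 0, "jaw": 100},
    {"delta_pos": [0, -100, -80], "yaw": 0, "jaw": 100},
    {"delta_pos": [0, -100, -80], "yaw": 0, "jaw": 100},
    {"delta_pos": [0, -100, -80], "yaw": 0, "jaw": 100},
    {"delta_pos": [0, -100, -80], "yaw": 0, "jaw": 100},
    {"delta_pos": [0, -100, -80], "yaw": 0, "jaw": 100},
    {"delta_pos": [0, -100, -80], "yaw": 0, "jaw": 100},
  ],
)

```text
clock: 5.3
eef_pos: [152.1, -324.4, 979.2]
tcp_rot: [2.943, 0.0, 0.438]
contact_force: [-0.2, 0.8, 0.1]
opening: 0.996
grasp_force: 0.0
```

```bash
python3 s.py
```

```text
5.3 [-1.137e+00  1.940e-01  6.000e-02  1.000e-03  2.689e+00 -3.000e-03] [ 152.096 -324.422  979.172] [2.943 0.    0.438]
```

Request:
play_rows(
  steps=[
    {"delta_pos": [0, -750, -660], "yaw": 0, "jaw": 100},
    {"delta_pos": [0, -750, -660], "yaw": 0, "jaw": 100},
    {"delta_pos": [0, -750, -660], "yaw": 0, "jaw": 100},
    {"delta_pos": [0, -750, -660], "yaw": 0, "jaw": 100},
    {"delta_pos": [0, -750, -660], "yaw": 0, "jaw": 100},
    {"delta_pos": [0, -750, -660], "yaw": 0, "jaw": 100},
    {"delta_pos": [0, -750, -660], "yaw": 0, "jaw": 100},
    {"delta_pos": [0, -750, -660], "yaw": 0, "jaw": 100},
  ],
)

```text
clock: 6.1
eef_pos: [122.7, -258.4, 1012.3]
tcp_rot: [2.84, 0.001, 0.438]
contact_force: [0.9, 0.4, -0.7]
opening: 0.998
grasp_force: 0.0
```

```bash
python3 s.py
```

```text
6.1 [-1.131e+00  9.200e-02  6.000e-02 -4.000e-03  2.689e+00 -1.000e-03] [ 122.741 -258.405 1012.305] [2.84e+00 1.00e-03 4.38e-01]
```

Request:
play_rows(
  steps=[
    {"delta_pos": [0, -75, -66], "yaw": 0, "jaw": 100},
    {"delta_pos": [0, -75, -66], "yaw": 0, "jaw": 100},
    {"delta_pos": [0, -75, -66], "yaw": 0, "jaw": 100},
    {"delta_pos": [0, -75, -66], "yaw": 0, "jaw": 100},
    {"delta_pos": [0, -75, -66], "yaw": 0, "jaw": 100},
    {"delta_pos": [0, -75, -66], "yaw": 0, "jaw": 100},
    {"delta_pos": [0, -75, -66], "yaw": 0, "jaw": 100},
    {"delta_pos": [0, -75, -66], "yaw": 0, "jaw": 100},
  ],
)

```text
clock: 6.9
eef_pos: [99.1, -186.2, 1037.8]
tcp_rot: [2.738, 0.002, 0.437]
contact_force: [1.1, -0.7, 0.5]
opening: 1.003
grasp_force: 0.0
```

```bash
python3 s.py
```

```text
6.9 [-1.    -0.01   0.06  -0.125  2.689  0.01 ] [  99.108 -186.222 1037.775] [2.738e+00 2.000e-03 4.370e-01]
```

Request:
play_rows(
  steps=[
    {"delta_pos": [0, -75, -66], "yaw": 0, "jaw": 100},
    {"delta_pos": [0, -75, -66], "yaw": 0, "jaw": 100},
    {"delta_pos": [0, -75, -66], "yaw": 0, "jaw": 100},
    {"delta_pos": [0, -75, -66], "yaw": 0, "jaw": 100},
    {"delta_pos": [0, -75, -66], "yaw": 0, "jaw": 100},
    {"delta_pos": [0, -75, -66], "yaw": 0, "jaw": 100},
    {"delta_pos": [0, -75, -66], "yaw": 0, "jaw": 100},
    {"delta_pos": [0, -75, -66], "yaw": 0, "jaw": 100},
  ],
)

```text
clock: 7.7
eef_pos: [88.5, -128.9, 1047.3]
tcp_rot: [2.688, -0.005, 0.449]
contact_force: [3.4, 0.8, -0.0]
opening: 0.998
grasp_force: 0.0
```

```bash
python3 s.py
```

```text
7.7 [ 0.181 -0.062  0.06  -1.296  2.689  0.008] [  88.461 -128.925 1047.33 ] [ 2.688 -0.005  0.449]
```

```bash
cat > fk.py <<'E'
import numpy as np
from scipy.optimize import least_squares
from scipy.spatial.transform import Rotation as R
D=[([-1.135,.3535,1.6335,0,1.155,-.002],[264.8,-565.7,230.8],[3.1414,0,.438]),
([-1.13473,.696456,.669213,0,1.774872,-.00175],[364.888,-779.474,430.512],[3.14054,0,.4378]),
([-1.135,1.09,.059,0,1.948,-.001],[421.341,-900.141,363.683],[3.097,0,.438]),
([-1.134,1.108,.059,0,1.889,-.001],[430.379,-919.367,346.501],[3.056,0,.438]),
([-1.135,.569,.386,0,2.1,-.002],[327.765,-700.212,668.802],[3.055,0,.438]),
([-1.136,.396,.058,.001,2.583,-.003],[222.159,-474.616,895.854],[3.038,0,.438]),
([-1.137,.194,.06,.001,2.689,-.003],[152.096,-324.422,979.172],[2.943,0,.438]),
([-1.131,.092,.06,-.004,2.689,-.001],[122.741,-258.405,1012.305],[2.84,.001,.438]),
([-1.,-.01,.06,-.125,2.689,.01],[99.108,-186.222,1037.775],[2.738,.002,.437]),
([.181,-.062,.06,-1.296,2.689,.008],[88.461,-128.925,1047.33],[2.688,-.005,.449])]
RY=lambda a:R.from_euler('y',a); RZ=lambda a:R.from_euler('z',a)
def fk(q,g):
    a1,h,ax,L2,bx,L3,cx,Lt=g
    A=RZ(q[0]);p=A.apply([a1,0,h]);A=A*RY(q[1]);p=p+A.apply([ax,0,L2])
    A=A*RY(q[2]);p=p+A.apply([bx,0,L3]);A=A*RZ(q[3])*RY(q[4]);p=p+A.apply([cx,0,Lt])
    return p,A*RZ(q[5])
def fit():
    f=lambda g:np.concatenate([fk(q,g)[0]-p for q,p,_ in D]+[1e-3*(np.array(g)-[0,360,0,400,0,400,0,250])])
    s=least_squares(f,[0,360,0,400,0,400,0,250]);return s
LO=np.array([-2.63,-.92,.06,-1.3,0,-3.02]);HI=np.array([2.63,2.1,2.66,4.44,2.69,3.02])
if __name__=="__main__":
    s=fit();g=s.x;print(g.round(1));print((s.fun[:-8].reshape(-1,3)).round(1))
    np.save('g.npy',g)
    q,p,e=D[0];print((fk(q,g)[1].inv()*R.from_euler('xyz',e)).as_matrix().round(2))
    C=fk(q,g)[1].inv()*R.from_euler('xyz',e)
    for q,p,e in D[1:]:print((fk(q,g)[1]*RZ(np.pi/2)).inv().__mul__(R.from_euler('xyz',e)).magnitude().round(3),end=' ')
E
python3 fk.py
```

```text
[ 3.000e-01  2.915e+02 -2.000e-01  5.678e+02  5.920e+01  4.943e+02
  1.000e-01  3.395e+02]
[[-1.1 -0.5  0. ]
 [-1.4 -0.6 -0.1]
 [-1.8 -0.9 -0.2]
 [-1.  -0.4  0.2]
 [-1.4 -0.6  0.1]
 [-1.1 -1.   0.2]
 [-1.5 -0.3  0.2]
 [-1.5 -0.7 -0.1]
 [-1.2 -0.5 -0.2]
 [ 0.2 -0.  -0. ]]
[[ 0. -1. -0.]
 [ 1.  0. -0.]
 [ 0. -0.  1.]]Traceback (most recent call last):
  File "fk.py", line 29, in <module>
    for q,p,e in D[1:]:print((fk(q,g)[1]*RZ(np.pi/2)).inv().__mul__(R.from_euler('xyz',e)).magnitude().round(3),end=' ')
                             ^^^^^^^^^^^^^^^^^^^^^^^^^^^^^^^^^^^^^^^^^^^^^^^^^^^^^^^^^^^^^^^^^^^^^^^^^^^^^^^
AttributeError: 'float' object has no attribute 'round'
```

```bash
cat > sim.py <<'E'
from fk import *
g=np.load('g.npy'); C=RZ(np.pi/2)
VM=.7*np.array([2.22,2.22,2.79,3.14,3.14,3.14])*.1
def pose(q): p,A=fk(q,g); return p/1000,A*C
def jac(q):
    p,A=pose(q);J=np.zeros((6,6))
    for i in range(6):
        d=q.copy();d[i]+=1e-5;p2,A2=pose(d);J[:3,i]=(p2-p)/1e-5;J[3:,i]=(A2*A.inv()).as_rotvec()/1e-5
    return J
def call(q,rows,wr,n=10):
    """rows: (dx,dy,dz cm,yaw)"""
    p0,A0=pose(q);q=q.copy()
    for x in rows:
        pt=p0+A0.apply(np.array(x[:3])/100);At=A0*RZ(x[3])
        p,A=pose(q);dp=pt-p;dp*=min(1,.05/max(np.linalg.norm(dp),1e-9))
        rv=(A0*RZ(x[3])*A.inv()).as_rotvec()
        rv*=min(1,.15/max(np.linalg.norm(rv),1e-9));pt=p+dp;At=R.from_rotvec(rv)*A
        lo=np.maximum(LO,q-VM);hi=np.minimum(HI,q+VM)
        def f(z):
            p,A=pose(z);return np.r_[pt-p,wr*(At*A.inv()).as_rotvec(),1e-3*(z-q)]
        q=least_squares(f,np.clip(q,lo+1e-9,hi-1e-9),bounds=(lo,hi),max_nfev=n).x
    return q
def show(q):
    p,A=pose(q);z=A.as_matrix()[:,2]
    return q.round(2),(p*1000).round(0),'z',z.round(2),'tilt',np.arccos(-z[2]).round(3)
E
python3 - <<'E'
from sim import *
for wr in(.3,.6,1):
    q=np.array(D[7][0]);q[3]=0
    q0=np.array(D[3][0]) 
    print(wr,show(call(np.array(D[6][0]),[(0,-750,-660,0)]*8,wr)),'exp 2.84-> tilt .30')
    print(show(call(np.array(D[2][0]),[(0,200,-60,0)]*8,wr)),'exp tilt .085')
    print(show(call(np.array(D[7][0]),[(0,-75,-66,0)]*8,wr)),'exp .404')
E
```

```text
0.3 (array([-1.13, -0.34,  0.48, -0.  ,  2.69, -0.  ]), array([ 19., -41., 984.]), 'z', array([ 0.13, -0.27, -0.95]), 'tilt', np.float64(0.305)) exp 2.84-> tilt .30
(array([-1.13,  1.09,  0.06, -0.  ,  1.71, -0.  ]), array([ 454., -973.,  372.]), 'z', array([ 0.12, -0.25, -0.96]), 'tilt', np.float64(0.279)) exp tilt .085
(array([-1.14, -0.41,  0.45, -0.  ,  2.69, -0.  ]), array([ -5.,  11., 994.]), 'z', array([ 0.17, -0.37, -0.91]), 'tilt', np.float64(0.416)) exp .404
0.6 (array([-1.13, -0.35,  0.57, -0.  ,  2.69, -0.  ]), array([ 21., -45., 963.]), 'z', array([ 0.09, -0.2 , -0.97]), 'tilt', np.float64(0.227)) exp 2.84-> tilt .30
(array([-1.13,  1.1 ,  0.06, -0.  ,  1.89, -0.  ]), array([ 429., -920.,  350.]), 'z', array([ 0.04, -0.08, -1.  ]), 'tilt', np.float64(0.09)) exp tilt .085
(array([-1.14, -0.42,  0.54, -0.  ,  2.69, -0.  ]), array([ -1.,   3., 973.]), 'z', array([ 0.14, -0.3 , -0.95]), 'tilt', np.float64(0.332)) exp .404
1 (array([-1.13, -0.35,  0.59, -0.  ,  2.69, -0.  ]), array([ 21., -46., 958.]), 'z', array([ 0.09, -0.19, -0.98]), 'tilt', np.float64(0.209)) exp 2.84-> tilt .30
(array([-1.13,  1.11,  0.06, -0.  ,  1.91, -0.  ]), array([ 425., -912.,  348.]), 'z', array([ 0.03, -0.05, -1.  ]), 'tilt', np.float64(0.061)) exp tilt .085
(array([-1.14, -0.42,  0.56, -0.  ,  2.69, -0.  ]), array([ -0.,   1., 968.]), 'z', array([ 0.13, -0.28, -0.95]), 'tilt', np.float64(0.312)) exp .404
```

```bash
cat > sim2.py <<'E'
from sim import *
def call2(q,rows,wr=1,lam=.05,n=10,lim=.0):
    p0,A0=pose(q);q=q.copy()
    for x in rows:
        pt=p0+A0.apply(np.array(x[:3])/100);At=A0*RZ(x[3]); p,A=pose(q)
        dp=pt-p;dp*=min(1,.05/max(np.linalg.norm(dp),1e-9))
        rv=(At*A.inv()).as_rotvec()
        if x[3]>3: 
            pass
        rv*=min(1,.15/max(np.linalg.norm(rv),1e-9));pt=p+dp;At=R.from_rotvec(rv)*A
        z=q.copy()
        for _ in range(n):
            p,A=pose(z);e=np.r_[pt-p,wr*(At*A.inv()).as_rotvec()]
            J=jac(z);J[3:]*=wr
            z=np.clip(z+J.T@np.linalg.solve(J@J.T+lam**2*np.eye(6),e),LO,HI)
        d=z-q;q=q+d*min(1,(VM/np.maximum(np.abs(d),1e-9)).min())
    return q
E
python3 - <<'E'
from sim2 import *
for wr in(.3,1):
  for lam in(.01,.05,.2):
   for n in(1,5,30):
    a=[np.array(D[i][0]) for i in(6,2,7,8)];
    R_=[call2(a[0],[(0,-750,-660,0)]*8,wr,lam,n),call2(a[1],[(0,200,-60,0)]*8,wr,lam,n),call2(a[2],[(0,-75,-66,0)]*8,wr,lam,n),call2(a[3],[(0,-75,-66,0)]*8,wr,lam,n)]
    print(wr,lam,n,[(show(x)[-1],x[[0,1,2,3]].round(2)) for x in R_])
E
```

```text
0.3 0.01 1 [(np.float64(0.198), array([-1.14,  0.19,  0.06,  0.  ])), (np.float64(0.283), array([-1.13,  1.46,  0.08, -0.  ])), (np.float64(0.301), array([-1.13,  0.09,  0.06, -0.01])), (np.float64(0.397), array([-0.21,  0.05,  0.06, -0.96]))]
0.3 0.01 5 [(np.float64(0.168), array([-1.14,  0.22,  0.06,  0.  ])), (np.float64(0.309), array([-1.13,  1.46,  0.08, -0.  ])), (np.float64(0.271), array([-1.13,  0.12,  0.06, -0.01])), (np.float64(0.422), array([-0.03,  0.07,  0.06, -1.21]))]
0.3 0.01 30 [(np.float64(0.168), array([-1.14,  0.22,  0.06,  0.  ])), (np.float64(0.105), array([-1.13,  1.29,  0.06, -0.  ])), (np.float64(0.27), array([-1.13,  0.12,  0.06, -0.01])), (np.float64(0.417), array([-0.07,  0.07,  0.06, -1.17]))]
0.3 0.05 1 [(np.float64(0.212), array([-1.14,  0.18,  0.06,  0.  ])), (np.float64(0.04), array([-1.13,  1.4 ,  0.06, -0.  ])), (np.float64(0.314), array([-1.13,  0.08,  0.06, -0.01])), (np.float64(0.418), array([-0.7 , -0.02,  0.06, -0.44]))]
0.3 0.05 5 [(np.float64(0.212), array([-1.14,  0.18,  0.06,  0.01])), (np.float64(0.102), array([-1.13,  1.39,  0.06, -0.  ])
[... 2565 characters left out ...]
324), array([-1.14,  0.03,  0.1 ,  0.  ])), (np.float64(0.014), array([-1.13,  1.2 ,  0.06, -0.  ])), (np.float64(0.426), array([-1.13, -0.07,  0.1 , -0.01])), (np.float64(0.528), array([-1.02, -0.17,  0.1 , -0.15]))]
1 0.2 5 [(np.float64(0.322), array([-1.14, -0.01,  0.14,  0.01])), (np.float64(0.015), array([-1.13,  1.2 ,  0.06, -0.  ])), (np.float64(0.425), array([-1.13, -0.1 ,  0.13, -0.01])), (np.float64(0.527), array([-1.04, -0.2 ,  0.13, -0.12]))]
1 0.2 30 [(np.float64(0.323), array([-1.15, -0.01,  0.14,  0.01])), (np.float64(0.015), array([-1.13,  1.2 ,  0.06, -0.  ])), (np.float64(0.426), array([-1.12, -0.11,  0.13, -0.01])), (np.float64(0.528), array([-1.1 , -0.21,  0.13, -0.05]))]
```

```bash
cat > t1.py <<'E'
from sim2 import *
q0=np.array([.181,-.062,.06,-1.296,2.689,.008])
def tool(q,w): # world shift cm -> tool
    return pose(q)[1].inv().apply(w)
for wr,lam,n in((1,.05,10),(.3,.05,10),(1,.01,20),(.3,.2,5)):
    print('---',wr,lam,n);q=q0
    for _ in range(3):
        d=tool(q,(np.array([.75,.2,.55])-pose(q)[0])*100)
        q=call2(q,[(*d,0)]*8,wr,lam,n); 
    print(show(q))
    for k in range(6):
        d=tool(q,[150,45,0]); y=3 if k%2==0 else -3
        y=3 if q[5]<0 else -3
        q=call2(q,[(*d,y)]*8,wr,lam,n); print(show(q))
E
python3 t1.py
```

```text
--- 1 0.05 10
(array([ 0.45,  0.49,  0.84, -0.46,  1.79,  1.47]), array([750., 200., 550.]), 'z', array([ 0.19, -0.39, -0.9 ]), 'tilt', np.float64(0.453))
(array([ 0.44,  1.4 ,  0.06, -0.96,  2.43, -0.1 ]), array([815., 181., 225.]), 'z', array([-0.42, -0.78, -0.45]), 'tilt', np.float64(1.1))
(array([ 0.44,  1.95,  0.06, -1.3 ,  2.6 , -1.84]), array([ 677.,  129., -100.]), 'z', array([-0.54, -0.81,  0.24]), 'tilt', np.float64(1.809))
(array([ 0.42,  2.1 ,  0.06, -1.3 ,  2.69, -3.02]), array([ 599.,  113., -182.]), 'z', array([-0.57, -0.72,  0.4 ]), 'tilt', np.float64(1.984))
(array([ 0.39,  2.1 ,  0.06, -1.3 ,  2.69, -3.02]), array([ 602.,   95., -182.]), 'z', array([-0.59, -0.7 ,  0.4 ]), 'tilt', np.float64(1.986))
(array([ 0.37,  2.1 ,  0.06, -1.3 ,  2.69, -3.02]), array([ 604.,   84., -182.]), 'z', array([-0.6 , -0.69,  0.4 ]), 'tilt', np.float64(1.986))
(array([ 0.36,  2.1 ,  0.06, -1.3 ,  2.69, -3.02]), array([ 605.,   76., -182.]), 'z', array([-0.61, -0.68,  0.4 ]), 'tilt', np.float64(1.986))
--- 0.3 0.05 10
(array([ 0.45,  0.49,  0.84, -0.46,  1.79,  1.47]), array([750., 200.,
[... 2248 characters left out ...]
.33,  1.27,  0.06, -0.3 ,  1.07, -1.15]), array([1225.,  321.,  285.]), 'z', array([ 0.72, -0.03, -0.7 ]), 'tilt', np.float64(0.8))
(array([ 0.28,  1.54,  0.06, -0.24,  0.54, -0.05]), array([1304.,  338.,   55.]), 'z', array([ 0.84,  0.12, -0.52]), 'tilt', np.float64(1.02))
(array([0.25, 1.75, 0.06, 0.11, 0.28, 0.79]), array([1277.,  334., -153.]), 'z', array([ 0.84,  0.24, -0.49]), 'tilt', np.float64(1.055))
(array([ 0.29,  1.88,  0.06, -0.37,  0.22,  0.08]), array([1221.,  332., -298.]), 'z', array([ 0.83,  0.16, -0.54]), 'tilt', np.float64(1.002))
(array([ 0.3 ,  1.95,  0.06, -0.8 ,  0.17, -0.7 ]), array([1193.,  331., -358.]), 'z', array([ 0.84,  0.14, -0.52]), 'tilt', np.float64(1.021))
```

```bash
cat > sim3.py <<'E'
from sim import *
def tool(q,w): return pose(q)[1].inv().apply(w)
def call3(q,rows,wr=.6,lam=.02,n=12):
    p0,A0=pose(q);q=q.copy()
    for x in rows:
        pt=p0+A0.apply(np.array(x[:3])/100);p,A=pose(q)
        dp=pt-p;dp*=min(1,.05/max(np.linalg.norm(dp),1e-9))
        rv=(A0*RZ(x[3])*A.inv()).as_rotvec()
        rv*=min(1,.15/max(np.linalg.norm(rv),1e-9));pt=p+dp;At=R.from_rotvec(rv)*A
        z=q.copy();free=np.ones(6,bool)
        for _ in range(n):
            p,A=pose(z);e=np.r_[pt-p,wr*(At*A.inv()).as_rotvec()]
            J=jac(z);J[3:]*=wr
            while 1:
                Jf=J[:,free];d=np.zeros(6)
                d[free]=np.linalg.solve(Jf.T@Jf+lam**2*np.eye(free.sum()),Jf.T@e)
                bad=free&((z+d<LO-1e-9)|(z+d>HI+1e-9))
                z=np.where(bad,np.clip(z+d,LO,HI),z)
                if not bad.any():break
                free&=~bad
            z=np.clip(z+d,LO,HI)
        d=z-q;q=q+d*min(1,(VM/np.maximum(np.abs(d),1e-9)).min())
    return q
E
cat > t2.py <<'E'
from sim3 import *
a=[np.array(D[i][0],float) for i in(6,2,7,8,5)]
for wr in(.5,.6):
  for lam in(.01,.05,.1):
    print(wr,lam)
    for s,m in((a[0],(0,-750,-660,0)),(a[1],(0,200,-60,0)),(a[2],(0,-75,-66,0)),(a[3],(0,-75,-66,0)),(a[4],(0,-100,-80,0))):
        print('  ',*show(call3(s,[m]*8,wr,lam)))
E
python3 t2.py
```

```text
0.5 0.01
   [-1.15  0.05  0.06  0.01  2.69 -0.01] [ 106. -232. 1023.] z [ 0.14 -0.3  -0.94] tilt 0.342
   [-1.13  1.1   0.06 -0.    1.87 -0.  ] [ 431. -926.  352.] z [ 0.05 -0.1  -0.99] tilt 0.11
   [-0.68 -0.05  0.06 -0.48  2.69 -0.02] [  86. -156. 1045.] z [ 0.17 -0.39 -0.9 ] tilt 0.443
   [ 0.18 -0.07  0.06 -1.3   2.69  0.01] [  83. -130. 1048.] z [ 0.2  -0.39 -0.9 ] tilt 0.454
   [-1.14  0.15  0.06  0.    2.69 -0.01] [ 138. -300.  993.] z [ 0.1  -0.21 -0.97] tilt 0.238
0.5 0.05
   [-1.15  0.05  0.06  0.01  2.69 -0.01] [ 106. -232. 1023.] z [ 0.14 -0.3  -0.94] tilt 0.342
   [-1.13  1.1   0.06 -0.    1.87 -0.  ] [ 431. -926.  352.] z [ 0.05 -0.1  -0.99] tilt 0.11
   [-0.77 -0.05  0.06 -0.38  2.69 -0.02] [  84. -158. 1045.] z [ 0.17 -0.39 -0.9 ] tilt 0.443
   [ 0.16 -0.08  0.06 -1.3   2.69 -0.01] [  75. -132. 1048.] z [ 0.2  -0.39 -0.9 ] tilt 0.456
   [-1.14  0.15  0.06  0.    2.69 -0.01] [ 138. -300.  993.] z [ 0.1  -0.21 -0.97] tilt 0.238
0.5 0.1
   [-1.15  0.05  0.06  0.01  2.69 -0.01] [ 106. -232. 1023.] z [ 0.14 -0.3  -0.94] tilt 0.342
   [-1.13  1.1   0.06 -0.    1.87 -0.  ] [
[... 1065 characters left out ...]
.] z [ 0.17 -0.36 -0.92] tilt 0.404
   [ 0.16 -0.07  0.06 -1.3   2.69 -0.01] [  80. -131. 1048.] z [ 0.19 -0.39 -0.9 ] tilt 0.454
   [-1.14  0.19  0.06  0.    2.69 -0.01] [ 148. -321.  982.] z [ 0.09 -0.18 -0.98] tilt 0.205
0.6 0.1
   [-1.14  0.09  0.06  0.01  2.69 -0.01] [ 118. -258. 1013.] z [ 0.13 -0.27 -0.95] tilt 0.303
   [-1.13  1.1   0.06 -0.    1.89 -0.  ] [ 429. -920.  350.] z [ 0.04 -0.08 -1.  ] tilt 0.09
   [-1.12 -0.01  0.06 -0.02  2.69 -0.  ] [  89. -189. 1038.] z [ 0.17 -0.36 -0.92] tilt 0.404
   [ 0.08 -0.1   0.06 -1.3   2.69 -0.1 ] [  42. -140. 1049.] z [ 0.19 -0.41 -0.89] tilt 0.465
   [-1.14  0.19  0.06  0.    2.69 -0.01] [ 148. -321.  982.] z [ 0.09 -0.18 -0.98] tilt 0.204
```

```bash
cat > t3.py <<'E'
from sim3 import *
q=np.array([.181,-.062,.06,-1.296,2.689,.008])
for tgt,y in((np.array([.7,.15,.75]),0),(np.array([.7,.15,.75]),0)):
    d=tool(q,(tgt-pose(q)[0])*100).round()
    q=call3(q,[(*d,y)]*8);print(d,*show(q))
qs=q
for dirn in([200,60,0],[200,60,60],[200,100,60],[200,60,150]):
  print(dirn);q=qs
  for k in range(5):
    d=tool(q,dirn).round(); y=3 if q[5]<0 else -3
    q=call3(q,[(*d,y)]*8); print(d,y,*show(q))
E
python3 t3.py
```

```text
[ 67. -12.  28.] [ 0.41  0.    0.69 -0.64  2.31  1.06] [399.  11. 896.] z [ 0.19 -0.39 -0.9 ] tilt 0.453
[33. -6. 14.] [ 0.42  0.49  0.41 -0.55  2.14  1.22] [700. 147. 746.] z [ 0.19 -0.39 -0.9 ] tilt 0.453
[200, 60, 0]
[206.  29.  15.] -3 [ 0.37  0.85  0.06 -0.51  1.96  0.07] [913. 196. 623.] z [ 0.34 -0.35 -0.87] tilt 0.51
[ 60. 194.  48.] -3 [ 0.34  1.02  0.06 -0.42  1.59 -1.07] [1074.  230.  495.] z [ 0.53 -0.25 -0.81] tilt 0.623
[-148.  116.   91.] 3 [ 0.33  1.17  0.06 -0.48  1.22  0.2 ] [1195.  255.  395.] z [ 0.71 -0.21 -0.67] tilt 0.837
[ 56. 154. 129.] -3 [ 0.29  1.28  0.06 -0.41  0.89 -1.02] [1277.  275.  323.] z [ 0.83 -0.07 -0.55] tilt 0.987
[-101.   85.  162.] 3 [ 0.29  1.38  0.06 -0.52  0.63  0.28] [1323.  290.  274.] z [ 0.92 -0.03 -0.4 ] tilt 1.163
[200, 60, 60]
[207.  55. -39.] -3 [ 0.38  0.78  0.06 -0.52  2.    0.03] [875. 182. 688.] z [ 0.37 -0.34 -0.86] tilt 0.526
[ 38. 214.   1.] -3 [ 0.34  0.88  0.06 -0.43  1.66 -1.13] [1017.  209.  628.] z [ 0.57 -0.24 -0.79] tilt 0.664
[-180.  109.   52.] 3 [ 0.34  0.99  0.06 -0.49  1.33  0.12] [1135.  234.  586.] z [ 0.75 -0.
[... 675 characters left out ...]
-0.02 -0.51] tilt 1.036
[-140.  121.  139.] 3 [ 0.44  1.16  0.06 -0.55  0.79  0.31] [1229.  439.  527.] z [ 0.94  0.03 -0.33] tilt 1.239
[200, 60, 150]
[ 207.   95. -120.] -3 [ 0.38  0.68  0.06 -0.55  2.07 -0.02] [813. 160. 765.] z [ 0.38 -0.34 -0.86] tilt 0.54
[  5. 247. -72.] 3 [ 0.39  0.73  0.06 -0.6   1.79  1.18] [913. 169. 777.] z [ 0.59 -0.36 -0.72] tilt 0.761
[240.  91. -12.] -3 [ 0.34  0.76  0.06 -0.51  1.51 -0.02] [1006.  181.  801.] z [ 0.77 -0.24 -0.59] tilt 0.939
[  2. 252.  51.] 3 [ 0.33  0.81  0.06 -0.57  1.22  1.21] [1086.  195.  829.] z [ 0.9  -0.22 -0.38] tilt 1.182
[219.  79. 110.] -3 [ 0.29  0.84  0.06 -0.46  0.95 -0.04] [1145.  208.  859.] z [ 0.97 -0.09 -0.21] tilt 1.362
```

Request:
play_rows(
  steps=[
    {"delta_pos": [67, -12, 28], "yaw": 0, "jaw": 100},
    {"delta_pos": [67, -12, 28], "yaw": 0, "jaw": 100},
    {"delta_pos": [67, -12, 28], "yaw": 0, "jaw": 100},
    {"delta_pos": [67, -12, 28], "yaw": 0, "jaw": 100},
    {"delta_pos": [67, -12, 28], "yaw": 0, "jaw": 100},
    {"delta_pos": [67, -12, 28], "yaw": 0, "jaw": 100},
    {"delta_pos": [67, -12, 28], "yaw": 0, "jaw": 100},
    {"delta_pos": [67, -12, 28], "yaw": 0, "jaw": 100},
  ],
)

```text
clock: 8.5
eef_pos: [399.8, 8.8, 895.5]
tcp_rot: [2.688, -0.005, 0.442]
contact_force: [-0.4, -0.4, 0.4]
opening: 0.999
grasp_force: 0.0
```

```bash
cat > nx.py <<'E'
import sys
from sim3 import *
from rig import r
s=r.sense();q=np.array(s['qpos']);print(s['clock'],*show(np.clip(q,LO,HI)))
dirn=[float(v) for v in sys.argv[1:4]]
q=np.clip(q,LO,HI)
for y in ([0,3,-3]):
    d=tool(q,dirn).round();print(d,y,*show(call3(q,[(*d,y)]*8)))
E
python3 nx.py 200 90 120
```

```text
8.5 [ 0.4   0.    0.69 -0.64  2.31  1.06] [400.   9. 895.] z [ 0.19 -0.39 -0.9 ] tilt 0.454
[ 220.   56. -105.] 0 [ 0.62  0.39  0.06 -0.93  2.56  0.93] [462. 148. 932.] z [ 0.2 -0.4 -0.9] tilt 0.459
[ 220.   56. -105.] 3 [ 0.45  0.47  0.06 -0.8   2.34  2.  ] [603.  97. 904.] z [ 0.29 -0.43 -0.85] tilt 0.549
[ 220.   56. -105.] -3 [ 0.44  0.46  0.06 -0.75  2.34 -0.16] [604.  98. 905.] z [ 0.31 -0.4  -0.86] tilt 0.527
```

Request:
play_rows(
  steps=[
    {"delta_pos": [220, 56, -105], "yaw": -3, "jaw": 100},
    {"delta_pos": [220, 56, -105], "yaw": -3, "jaw": 100},
    {"delta_pos": [220, 56, -105], "yaw": -3, "jaw": 100},
    {"delta_pos": [220, 56, -105], "yaw": -3, "jaw": 100},
    {"delta_pos": [220, 56, -105], "yaw": -3, "jaw": 100},
    {"delta_pos": [220, 56, -105], "yaw": -3, "jaw": 100},
    {"delta_pos": [220, 56, -105], "yaw": -3, "jaw": 100},
    {"delta_pos": [220, 56, -105], "yaw": -3, "jaw": 100},
  ],
)

```text
clock: 9.3
eef_pos: [604.5, 97.4, 903.7]
tcp_rot: [2.803, 0.409, 1.495]
contact_force: [0.5, 0.6, 0.6]
opening: 0.996
grasp_force: 0.0
```

```bash
python3 nx.py 200 90 120
```

```text
9.3 [ 0.43  0.46  0.06 -0.75  2.34 -0.17] [605.  98. 903.] z [ 0.3  -0.4  -0.87] tilt 0.524
[ 49. 232. -79.] 0 [ 0.44  0.61  0.06 -0.67  2.19 -0.04] [729. 151. 818.] z [ 0.34 -0.4  -0.85] tilt 0.548
[ 49. 232. -79.] 3 [ 0.48  0.6   0.06 -0.75  2.05  1.14] [759. 160. 855.] z [ 0.48 -0.44 -0.76] tilt 0.704
[ 49. 232. -79.] -3 [ 0.44  0.58  0.06 -0.63  2.05 -1.23] [760. 164. 855.] z [ 0.49 -0.34 -0.8 ] tilt 0.645
```

Request:
play_rows(
  steps=[
    {"delta_pos": [49, 232, -79], "yaw": -3, "jaw": 100},
    {"delta_pos": [49, 232, -79], "yaw": -3, "jaw": 100},
    {"delta_pos": [49, 232, -79], "yaw": -3, "jaw": 100},
    {"delta_pos": [49, 232, -79], "yaw": -3, "jaw": 100},
    {"delta_pos": [49, 232, -79], "yaw": -3, "jaw": 100},
    {"delta_pos": [49, 232, -79], "yaw": -3, "jaw": 100},
    {"delta_pos": [49, 232, -79], "yaw": -3, "jaw": 100},
    {"delta_pos": [49, 232, -79], "yaw": -3, "jaw": 100},
  ],
)

```text
clock: 10.1
eef_pos: [761.1, 160.7, 853.4]
tcp_rot: [-2.93, 0.61, 2.881]
contact_force: [-0.4, 0.7, 0.1]
opening: 0.998
grasp_force: 0.0
```

```bash
python3 nx.py 200 90 120;python3 nx.py 200 180 150
```

```text
10.1 [ 0.44  0.58  0.06 -0.63  2.05 -1.23] [761. 161. 853.] z [ 0.49 -0.35 -0.8 ] tilt 0.641
[-208.  135.  -30.] 0 [ 0.43  0.7   0.06 -0.6   1.92 -1.16] [855. 199. 781.] z [ 0.52 -0.34 -0.78] tilt 0.674
[-208.  135.  -30.] 3 [ 0.46  0.7   0.06 -0.67  1.74  0.04] [894. 214. 825.] z [ 0.67 -0.35 -0.65] tilt 0.859
[-208.  135.  -30.] -3 [ 0.43  0.68  0.06 -0.54  1.74 -2.36] [895. 218. 824.] z [ 0.67 -0.25 -0.7 ] tilt 0.802
10.1 [ 0.44  0.58  0.06 -0.63  2.05 -1.23] [761. 161. 853.] z [ 0.49 -0.35 -0.8 ] tilt 0.641
[-206.  212.  -85.] 0 [ 0.55  0.69  0.06 -0.65  1.97 -1.1 ] [810. 272. 785.] z [ 0.52 -0.34 -0.78] tilt 0.671
[-206.  212.  -85.] 3 [ 0.58  0.69  0.06 -0.74  1.8   0.1 ] [847. 290. 828.] z [ 0.67 -0.34 -0.66] tilt 0.85
[-206.  212.  -85.] -3 [ 0.55  0.67  0.06 -0.61  1.8  -2.29] [848. 294. 827.] z [ 0.67 -0.24 -0.7 ] tilt 0.792
```

Request:
play_rows(
  steps=[
    {"delta_pos": [-208, 135, -30], "yaw": -3, "jaw": 100},
    {"delta_pos": [-208, 135, -30], "yaw": -3, "jaw": 100},
    {"delta_pos": [-208, 135, -30], "yaw": -3, "jaw": 100},
    {"delta_pos": [-208, 135, -30], "yaw": -3, "jaw": 100},
    {"delta_pos": [-208, 135, -30], "yaw": -3, "jaw": 100},
    {"delta_pos": [-208, 135, -30], "yaw": -3, "jaw": 100},
    {"delta_pos": [-208, 135, -30], "yaw": -3, "jaw": 100},
    {"delta_pos": [-208, 135, -30], "yaw": -3, "jaw": 100},
  ],
)

```text
clock: 10.9
eef_pos: [896.2, 215.5, 823.6]
tcp_rot: [-2.364, 0.196, -2.126]
contact_force: [0.7, -0.5, -0.1]
opening: 1.005
grasp_force: 0.0
```

```bash
python3 nx.py 200 120 120; cat > t4.py <<'E'
# target grasp feasibility + localisation of coaster
from h import *
o=vision.cut_out("top","coaster_top"); print(len(o))
E
python3 - <<'E'
import sys;sys.path.insert(0,'.')
from h import *
import cv2
im=cv2.imread('pics/top0.png').astype(int)
def cen(cam,img):
    b,g,r_=img[...,0],img[...,1],img[...,2]
    m=((g>b+5)&(g>r_+30)).astype(np.uint8)
    n,l,st,c=cv2.connectedComponentsWithStats(m); i=1+np.argmax(st[1:,4]);return c[i],st[i]
L=[]
for cam in('side','top'):
    c,st=cen(cam,cv2.imread(f'pics/{cam}0.png').astype(int));print(cam,c.round(1),st)
    p,v=ray(cam,c);L.append((p,v));t=(6-p[2])/v[2];print((p+t*v).round(1))
print(meet(*L))
E
```

```text
10.9 [ 0.42  0.68  0.06 -0.54  1.75 -2.36] [895. 215. 823.] z [ 0.67 -0.25 -0.7 ] tilt 0.797
[-227. -130.   20.] 0 [ 0.46  0.77  0.06 -0.56  1.64 -2.29] [956. 278. 760.] z [ 0.7  -0.24 -0.67] tilt 0.836
[-227. -130.   20.] 3 [ 0.48  0.78  0.06 -0.63  1.44 -1.07] [999. 297. 804.] z [ 0.83 -0.23 -0.51] tilt 1.031
[-227. -130.   20.] -3 [ 0.58  0.84  0.06 -0.71  1.42 -3.02] [996. 389. 760.] z [ 0.84 -0.22 -0.49] tilt 1.055
side [208.4 418.5] [ 167  377   84   84 5480]
[553.5 311.2   6. ]
top [141.4 258.8] [ 106  225   72   69 3908]
[555.  309.6   6. ]
(array([555.20504594, 310.71032592,   2.38934613]), np.float64(0.6103117765230597))
```

Request:
play_rows(
  steps=[
    {"delta_pos": [-227, -130, 20], "yaw": 3, "jaw": 100},
    {"delta_pos": [-227, -130, 20], "yaw": 3, "jaw": 100},
    {"delta_pos": [-227, -130, 20], "yaw": 3, "jaw": 100},
    {"delta_pos": [-227, -130, 20], "yaw": 3, "jaw": 100},
    {"delta_pos": [-227, -130, 20], "yaw": 3, "jaw": 100},
    {"delta_pos": [-227, -130, 20], "yaw": 3, "jaw": 100},
    {"delta_pos": [-227, -130, 20], "yaw": 3, "jaw": 100},
    {"delta_pos": [-227, -130, 20], "yaw": 3, "jaw": 100},
  ],
)

```text
clock: 11.7
eef_pos: [999.5, 295.4, 804.2]
tcp_rot: [-3.092, 1.025, 2.928]
contact_force: [0.2, -0.4, 0.4]
opening: 0.997
grasp_force: 0.0
```

```bash
python3 nx.py 150 150 120;python3 nx.py 200 120 120; cat > t5.py <<'E'
# bottle axes from label/cap blobs in the first pictures
from h import *
from scipy import ndimage
P={}
for cam in('side','top'):
    im=cv2.imread(f'pics/{cam}0.png').astype(int);b,g,r_=im[...,0],im[...,1],im[...,2]
    masks={'red':(r_>180)&(g<60),'blue':(b>150)&(r_<70),'yellow':(r_>190)&(g>190)&(b<60)}
    for k,m in masks.items():
        l,n=ndimage.label(m);s=ndimage.sum(m,l,range(1,n+1));i=1+np.argmax(s);c=ndimage.center_of_mass(l==i);P[k,cam]=(c[1],c[0]);
for k in('red','blue','yellow'):
    print(k,np.round(P[k,'side'],1),np.round(P[k,'top'],1),meet(ray('side',P[k,'side']),ray('top',P[k,'top'])))
E
python3 t5.py
```

```text
11.7 [ 0.48  0.78  0.06 -0.63  1.45 -1.06] [998. 295. 803.] z [ 0.82 -0.23 -0.52] tilt 1.026
[-162.  180.   27.] 0 [ 0.57  0.83  0.06 -0.7   1.41 -0.97] [996. 387. 772.] z [ 0.85 -0.21 -0.49] tilt 1.063
[-162.  180.   27.] 3 [ 0.58  0.86  0.06 -0.77  1.21  0.26] [1035.  411.  811.] z [ 0.93 -0.17 -0.31] tilt 1.251
[-162.  180.   27.] -3 [ 0.55  0.84  0.06 -0.62  1.2  -2.2 ] [1036.  415.  810.] z [ 0.93 -0.07 -0.37] tilt 1.195
11.7 [ 0.48  0.78  0.06 -0.63  1.45 -1.06] [998. 295. 803.] z [ 0.82 -0.23 -0.52] tilt 1.026
[-191.  164.   75.] 0 [ 0.5   0.85  0.06 -0.65  1.36 -1.01] [1038.  336.  758.] z [ 0.85 -0.21 -0.49] tilt 1.064
[-191.  164.   75.] 3 [ 0.5   0.87  0.06 -0.72  1.15  0.22] [1079.  358.  797.] z [ 0.93 -0.17 -0.31] tilt 1.255
[-191.  164.   75.] -3 [ 0.47  0.86  0.06 -0.56  1.15 -2.24] [1079.  362.  795.] z [ 0.93 -0.08 -0.36] tilt 1.2Traceback (most recent call last):
  File "t5.py", line 9, in <module>
    l,n=ndimage.label(m);s=ndimage.sum(m,l,range(1,n+1));i=1+np.argmax(s);c=ndimage.center_of_mass(l==i);P[k,cam]=(c[1],c[0]);
                                                             ~~~~~~~~~^^^
    return _wrapfunc(a, 'argmax', axis=axis, out=out, **kwds)
    return bound(*args, **kwds)
ValueError: attempt to get argmax of an empty sequence
```

Request:
play_rows(
  steps=[
    {"delta_pos": [-162, 180, 27], "yaw": -3, "jaw": 100},
    {"delta_pos": [-162, 180, 27], "yaw": -3, "jaw": 100},
    {"delta_pos": [-162, 180, 27], "yaw": -3, "jaw": 100},
    {"delta_pos": [-162, 180, 27], "yaw": -3, "jaw": 100},
    {"delta_pos": [-162, 180, 27], "yaw": -3, "jaw": 100},
    {"delta_pos": [-162, 180, 27], "yaw": -3, "jaw": 100},
    {"delta_pos": [-162, 180, 27], "yaw": -3, "jaw": 100},
    {"delta_pos": [-162, 180, 27], "yaw": -3, "jaw": 100},
  ],
)

```text
clock: 12.5
eef_pos: [1035.6, 416.9, 810.3]
tcp_rot: [-1.983, 0.383, -1.815]
contact_force: [0.1, -0.2, -0.5]
opening: 1.0
grasp_force: 0.0
```

```bash
python3 nx.py 120 170 100; sed -i "s/'yellow':.*}/'yellow':(r_>150)\&(g>140)\&(b<60)}/;s/(b>150)&(r_<70)/(b>110)\&(r_<60)/" t5.py; python3 t5.py
```

```text
12.5 [ 0.55  0.84  0.06 -0.63  1.21 -2.21] [1034.  416.  808.] z [ 0.93 -0.08 -0.37] tilt 1.19
[-217.  -49.   61.] 0 [ 0.67  0.89  0.06 -0.74  1.19 -2.1 ] [1005.  529.  774.] z [ 0.94 -0.05 -0.34] tilt 1.223
[-217.  -49.   61.] 3 [ 0.67  0.92  0.06 -0.81  1.   -0.85] [1035.  553.  806.] z [ 0.98  0.   -0.17] tilt 1.396
[-217.  -49.   61.] -3 [ 0.69  0.95  0.06 -0.86  0.98 -3.02] [1036.  582.  779.] z [ 0.99 -0.   -0.16] tilt 1.406
red [276.8 249.7] [638.6 330.8] (array([411.53147677, 114.45325709, 622.28604122]), np.float64(449.4308536235143))
blue [337.4 185.5] [377.5 229. ] (array([585.35388656, -93.4028148 , 158.26559249]), np.float64(10.084596023014713))
yellow [427.6 144.4] [507.9 274.3] (array([ 512.40181432, -289.41433783,  158.50826034]), np.float64(1.600887979352364))
```

Request:
play_rows(
  steps=[
    {"delta_pos": [-217, -49, 61], "yaw": 3, "jaw": 100},
    {"delta_pos": [-217, -49, 61], "yaw": 3, "jaw": 100},
    {"delta_pos": [-217, -49, 61], "yaw": 3, "jaw": 100},
    {"delta_pos": [-217, -49, 61], "yaw": 3, "jaw": 100},
    {"delta_pos": [-217, -49, 61], "yaw": 3, "jaw": 100},
    {"delta_pos": [-217, -49, 61], "yaw": 3, "jaw": 100},
    {"delta_pos": [-217, -49, 61], "yaw": 3, "jaw": 100},
    {"delta_pos": [-217, -49, 61], "yaw": 3, "jaw": 100},
  ],
)

```text
clock: 13.3
eef_pos: [1035.5, 552.9, 809.9]
tcp_rot: [2.746, 1.376, 2.738]
contact_force: [0.7, -0.2, 1.3]
opening: 1.004
grasp_force: 0.0
```

```bash
python3 - <<'E'
from h import *
P={}
for cam,(u0,u1,v0,v1) in(('side',(255,305,235,320)),('top',(235,295,200,265))):
    im=cv2.imread(f'pics/{cam}0.png').astype(int);b,g,r_=im[...,0],im[...,1],im[...,2]
    m=(r_>190)&(g<60); m[:v0]=0;m[v1:]=0;m[:,:u0]=0;m[:,u1:]=0
    y,x=np.nonzero(m);P[cam]=(x.mean(),y.mean());print(cam,len(x),P[cam],x.min(),x.max(),y.min(),y.max())
print(meet(ray('side',P['side']),ray('top',P['top'])))
E
cat > ik.py <<'E'
from sim3 import *
from rig import r
s=r.sense();q0=np.clip(s['qpos'],LO,HI);p0,A0=pose(q0)
print(s['clock'],*show(q0),'pos',s['eef_pos'].round(1),'y',A0.as_matrix()[:,1].round(3),'x',A0.as_matrix()[:,0].round(3))
z=A0.as_matrix()[:,2]; yh=np.cross([0,0,1],z);yh/=np.linalg.norm(yh)
M={}
for sg in(1,-1):
    y=sg*yh;M[sg]=R.from_matrix(np.c_[np.cross(y,z),y,z])
    print(sg,'yaw needed',((A0.inv()*M[sg]).as_rotvec()).round(3))
def ik(gp,A,q0):
    pt=gp/1000+.019*z
    f=lambda q:np.r_[(pose(q)[0]-pt)*10,(A*pose(q)[1].inv()).as_rotvec()]
    best=None
    for k in range(6):
        q=q0.copy();q[5]=np.linspace(-2.8,2.8,6)[k]
        o=least_squares(f,q,bounds=(LO-1e-6,HI+1e-6))
        if best is None or o.cost<best.cost:best=o
    return best.x.round(2),round(best.cost,5)
q=np.array([.2,.6,1.4,0,1.,0.])
for nm,g in(('pre',[480,88,72]),('red',[587,88,70]),('lift',[587,88,250]),('mid',[560,200,300]),('over',[554,310,200]),('coaster',[554,310,76]),('coastretreat',[450,310,76])):
    print(nm,[ik(np.array(g,float),M[s],q) for s in(1,-1)])
E
python3 ik.py
```

```text
13.3 [ 0.67  0.91  0.06 -0.81  1.   -0.84] [1034.  552.  807.] z [ 0.98 -0.   -0.18] tilt 1.391 pos [1035.5  552.9  809.9] y [0.015 0.997 0.075] x [-0.178  0.076 -0.981]
1 yaw needed [ 0.    -0.    -0.076]
-1 yaw needed [-0.     0.     3.066]
pre [(array([0.49, 1.22, 2.57, 3.67, 1.96, 1.89]), np.float64(0.0)), (array([ 0.49,  1.22,  2.57,  3.67,  1.96, -1.25]), np.float64(0.0))]
red [(array([0.31, 1.03, 2.41, 3.45, 1.68, 1.66]), np.float64(0.0)), (array([ 0.31,  1.03,  2.41,  3.45,  1.68, -1.48]), np.float64(0.0))]
lift [(array([0.32, 0.45, 2.49, 3.48, 1.2 , 1.5 ]), np.float64(0.0)), (array([ 0.32,  0.45,  2.49,  3.48,  1.2 , -1.64]), np.float64(0.0))]
mid [(array([0.69, 0.3 , 2.42, 3.93, 1.08, 1.28]), np.float64(0.0)), (array([ 0.63,  0.05,  2.17, -1.3 ,  0.57, -3.  ]), np.float64(0.12652))]
over [(array([0.92, 0.63, 2.28, 4.11, 1.25, 1.37]), np.float64(0.0)), (array([ 0.93,  0.43,  1.99, -1.3 ,  0.96, -2.62]), np.float64(0.15486))]
coaster [(array([0.92, 0.94, 2.22, 4.06, 1.4 , 1.58]), np.float64(0.0)), (array([ 0.97,  0.74,  1.89, -1.3 ,  1.09, -2.38]), np.float64(0.21148))]
coastretreat [(array([1.16, 0.97, 2.32, 4.28, 1.45, 1.7 ]), np.float64(0.0)), (array([ 1.16,  0.97,  2.32,  4.28,  1.45, -1.44]), np.float64(0.0))]<stdin>:6: RuntimeWarning: Mean of empty slice.
  ret = ret.dtype.type(ret / rcount)
Traceback (most recent call last):
ValueError: zero-size array to reduction operation minimum which has no identity
```

```bash
cat > t6.py <<'E'
from sim3 import *
from rig import r
q=np.clip(r.sense()['qpos'],LO,HI)
p0,A0=pose(q)
W=[((900,-100,850),-.08,2),((750,-500,600),0,2),((620,-450,400),0,1),((480,-100,300),0,1),((460,88,250),0,1)]
for w,y,n in W:
    for _ in range(n):
        d=tool(q,(np.array(w)/1000-pose(q)[0])*100).round(1)
        qn=call3(q,[(*d,y)]*8);y=0
        print(d,*show(qn));q=qn
E
python3 t6.py
python3 - <<'E'
import cv2;im=cv2.imread('pics/top0.png')
print(im[210:235:4,250:270:4].tolist())
E
```

```text
[ -6.8 -64.9 -13.8] [ 0.29  0.28  1.05 -0.63  0.51 -0.95] [961. 188. 833.] z [ 0.98 -0.   -0.18] tilt 1.391
[ -0.5 -28.8  -6.2] [-0.17  0.14  1.2   0.4   0.45 -1.97] [ 900. -100.  850.] z [ 0.98 -0.   -0.18] tilt 1.391
[ 27.4 -39.9 -10.2] [-0.75  0.23  1.42  1.35  0.75 -3.02] [ 786. -422.  672.] z [ 0.98 -0.   -0.21] tilt 1.357
[ 7.7 -7.9 -2. ] [-0.86  0.32  1.37  1.32  0.85 -3.02] [ 760. -503.  626.] z [ 0.96 -0.   -0.26] tilt 1.305
[25.7  4.2 -7.6] [-0.9   0.2   1.58  1.28  0.86 -3.02] [ 684. -458.  571.] z [ 0.94 -0.01 -0.35] tilt 1.215
[35.7 32.5 -9.9] [-0.6  -0.3   2.21  1.34  0.54 -3.02] [ 543. -164.  483.] z [ 0.92 -0.02 -0.39] tilt 1.167
[27.3 22.4  1.1] [ 0.02 -0.57  2.59  1.46  0.   -2.92] [420.   8. 356.] z [ 0.9   0.02 -0.43] tilt 1.124
[[[107, 134, 156], [106, 136, 157], [110, 138, 158], [106, 136, 156], [103, 133, 154]], [[107, 138, 158], [112, 140, 159], [79, 103, 180], [105, 131, 156], [108, 137, 158]], [[103, 132, 149], [48, 59, 198], [53, 65, 199], [48, 63, 196], [137, 158, 174]], [[116, 132, 188], [50, 64, 197], [55, 68, 197], [44, 66, 196], [43, 59, 162]], [[148, 171, 175], [48, 64, 198], [57, 68, 198], [56, 69, 199], [42, 53, 99]], [[156, 178, 185], [104, 122, 140], [39, 53, 145], [39, 49, 95], [107, 123, 129]], [[156, 179, 185], [158, 181, 186], [144, 165, 170], [136, 157, 163], [153, 175, 182]]]
```

```bash
cat > t6.py <<'E'
from sim3 import *
from rig import r
q=np.clip(r.sense()['qpos'],LO,HI)
p0,A0=pose(q); AT=A0*RZ(3.07)
W=[((950,-50,850),2),((780,-400,650),1),((700,-450,450),1),((600,-300,300),1),((470,-50,300),1),((440,88,250),2)]
for w,n in W:
    for _ in range(n):
        d=tool(q,(np.array(w)/1000-pose(q)[0])*100).round(1)
        y=(pose(q)[1].inv()*AT).as_rotvec()[2].round(2)
        qn=call3(q,[(*d,y)]*8)
        print(d,y,*show(qn));q=qn
E
python3 t6.py
python3 - <<'E'
import sys;sys.path.insert(0,'.')
from h import *
P={}
for cam,(u0,u1,v0,v1) in(('side',(255,305,235,320)),('top',(235,295,200,265))):
    im=cv2.imread(f'pics/{cam}0.png').astype(int);b,g,r_=im[...,0],im[...,1],im[...,2]
    m=(r_>185)&(g<80); m[:v0]=0;m[v1:]=0;m[:,:u0]=0;m[:,u1:]=0
    y,x=np.nonzero(m);P[cam]=(x.mean(),y.mean());print(cam,len(x),P[cam],x.min(),x.max(),y.min(),y.max())
print(meet(ray('side',P['side']),ray('top',P['top'])))
E
```

```text
[ -7.3 -59.8  -8.9] 3.07 [ 0.27  0.32  1.   -0.58  0.51  0.21] [983. 180. 835.] z [ 0.98 -0.   -0.18] tilt 1.391
[-21.8  -7.3  -3.4] 1.94 [-0.08  0.22  1.1   0.18  0.44  0.66] [950. -50. 850.] z [ 0.98 -0.   -0.18] tilt 1.391
[-40.3  10.9 -13.1] 0.74 [-0.68  0.19  1.51  1.44  0.67  0.03] [ 794. -370.  667.] z [ 0.98 -0.   -0.18] tilt 1.391
[-23.    8.2  -5.4] -0.0 [-0.89  0.35  1.79  1.81  0.9  -0.58] [ 700. -450.  450.] z [ 0.98 -0.   -0.18] tilt 1.391
[-16.7 -14.8  -7.2] -0.0 [-0.84  0.38  2.25  2.15  1.07 -1.13] [ 600. -300.  300.] z [ 0.98 -0.   -0.18] tilt 1.391
[ -2.5 -25.  -12.9] -0.0 [-0.37  0.05  2.66  2.69  0.97 -1.37] [502. -62. 318.] z [ 0.98  0.01 -0.2 ] tilt 1.369
[ -8.  -15.   -4.6] -0.0 [ 0.72  0.3   2.66  3.92  1.22 -1.7 ] [482. 123. 263.] z [ 0.98 -0.02 -0.22] tilt 1.352
[-2.1  3.6 -3.7] -0.0 [ 0.76  0.28  2.66  4.01  1.2  -1.73] [473. 119. 262.] z [ 0.97 -0.05 -0.23] tilt 1.334<stdin>:7: RuntimeWarning: Mean of empty slice.
  ret = ret.dtype.type(ret / rcount)
Traceback (most recent call last):
ValueError: zero-size array to reduction operation minimum which has no identity
```

Request:
play_rows(
  steps=[
    {"delta_pos": [-7.3, -59.8, -8.9], "yaw": 3.07, "jaw": 100},
    {"delta_pos": [-7.3, -59.8, -8.9], "yaw": 3.07, "jaw": 100},
    {"delta_pos": [-7.3, -59.8, -8.9], "yaw": 3.07, "jaw": 100},
    {"delta_pos": [-7.3, -59.8, -8.9], "yaw": 3.07, "jaw": 100},
    {"delta_pos": [-7.3, -59.8, -8.9], "yaw": 3.07, "jaw": 100},
    {"delta_pos": [-7.3, -59.8, -8.9], "yaw": 3.07, "jaw": 100},
    {"delta_pos": [-7.3, -59.8, -8.9], "yaw": 3.07, "jaw": 100},
    {"delta_pos": [-7.3, -59.8, -8.9], "yaw": 3.07, "jaw": 100},
  ],
)

```text
clock: 14.1
eef_pos: [984.5, 177.3, 839.8]
tcp_rot: [1.763, 0.355, 1.635]
contact_force: [-0.2, 0.3, -0.0]
opening: 1.002
grasp_force: 0.0
```

```bash
cat > go.py <<'E'
import sys
from sim3 import *
from rig import r
s=r.sense();q=np.clip(s['qpos'],LO,HI);p0,A0=pose(q);A0=R.from_euler('xyz',s['tcp_rot'])
z=A0.as_matrix()[:,2];yh=-np.cross([0,0,1],z);yh/=np.linalg.norm(yh)
AT=R.from_matrix(np.c_[np.cross(yh,z),yh,z])
print(s['clock'],*show(q),'meas',s['eef_pos'].round(1),'F',s['contact_force'].round(1))
off=p0-s['eef_pos']/1000
first=1
for a in sys.argv[1:]:
    w=np.array([float(v) for v in a.split(',')])/1000+off
    d=tool(q,(w-pose(q)[0])*100).round(1);y=(pose(q)[1].inv()*AT).as_rotvec()[2].round(2)
    q=call3(q,[(*d,y)]*8);print(a,d,y,*show(q))
E
python3 go.py 950,-50,850 780,-400,650 700,-450,450 600,-300,300 560,-50,300 560,88,300 510,88,220 505,88,65 606,88,65
```

```text
14.1 [ 0.27  0.32  1.   -0.57  0.51  0.2 ] [982. 176. 837.] z [ 0.98 -0.   -0.18] tilt 1.391 meas [984.5 177.3 839.8] F [-0.2  0.3 -0. ]
950,-50,850 [-21.4  -7.7  -3.5] 1.93 [-0.08  0.22  1.11  0.18  0.43  0.66] [947. -51. 847.] z [ 0.98 -0.   -0.18] tilt 1.391
780,-400,650 [-40.3  10.9 -13. ] 0.73 [-0.68  0.19  1.52  1.45  0.67  0.01] [ 792. -371.  664.] z [ 0.98 -0.   -0.18] tilt 1.391
700,-450,450 [-23.1   8.1  -5.4] 0.0 [-0.89  0.35  1.79  1.81  0.9  -0.59] [ 697. -452.  447.] z [ 0.98 -0.   -0.18] tilt 1.391
600,-300,300 [-16.5 -15.   -7.2] 0.0 [-0.85  0.38  2.25  2.15  1.08 -1.15] [ 597. -302.  297.] z [ 0.98 -0.   -0.18] tilt 1.391
560,-50,300 [ -0.7 -25.   -4. ] 0.0 [-0.22  0.23  2.59  2.9   1.07 -1.49] [558. -52. 297.] z [ 0.98 -0.   -0.18] tilt 1.391
560,88,300 [  0.  -13.8  -0.1] 0.0 [ 0.37  0.24  2.57  3.57  1.08 -1.71] [557.  86. 297.] z [ 0.98 -0.   -0.18] tilt 1.391
510,88,220 [-8.7 -0.  -3.5] 0.0 [ 0.47  0.59  2.66  3.62  1.49 -1.52] [515.  91. 217.] z [ 0.98 -0.01 -0.18] tilt 1.39
505,88,65 [-15.4   0.4   1.5] 0.0 [ 0.49  1.23  2.56  3.67  1.96 -1.26] [502.  86.  63.] z [ 0.98 -0.01 -0.18] tilt 1.39
606,88,65 [ 1.8 -0.1 10. ] 0.0 [ 0.32  1.05  2.41  3.46  1.69 -1.47] [604.  87.  62.] z [ 0.98 -0.01 -0.18] tilt 1.39
```

Request:
play_rows(
  steps=[
    {"delta_pos": [-21.4, -7.7, -3.5], "yaw": 1.93, "jaw": 100},
    {"delta_pos": [-21.4, -7.7, -3.5], "yaw": 1.93, "jaw": 100},
    {"delta_pos": [-21.4, -7.7, -3.5], "yaw": 1.93, "jaw": 100},
    {"delta_pos": [-21.4, -7.7, -3.5], "yaw": 1.93, "jaw": 100},
    {"delta_pos": [-21.4, -7.7, -3.5], "yaw": 1.93, "jaw": 100},
    {"delta_pos": [-21.4, -7.7, -3.5], "yaw": 1.93, "jaw": 100},
    {"delta_pos": [-21.4, -7.7, -3.5], "yaw": 1.93, "jaw": 100},
    {"delta_pos": [-21.4, -7.7, -3.5], "yaw": 1.93, "jaw": 100},
  ],
)

```text
clock: 14.9
eef_pos: [950.8, -49.3, 850.1]
tcp_rot: [1.839, -0.822, 1.368]
contact_force: [0.6, 0.5, -0.4]
opening: 0.999
grasp_force: 0.0
```

Request:
play_rows(
  steps=[
    {"delta_pos": [-40.3, 10.9, -13], "yaw": 0.73, "jaw": 100},
    {"delta_pos": [-40.3, 10.9, -13], "yaw": 0.73, "jaw": 100},
    {"delta_pos": [-40.3, 10.9, -13], "yaw": 0.73, "jaw": 100},
    {"delta_pos": [-40.3, 10.9, -13], "yaw": 0.73, "jaw": 100},
    {"delta_pos": [-40.3, 10.9, -13], "yaw": 0.73, "jaw": 100},
    {"delta_pos": [-40.3, 10.9, -13], "yaw": 0.73, "jaw": 100},
    {"delta_pos": [-40.3, 10.9, -13], "yaw": 0.73, "jaw": 100},
    {"delta_pos": [-40.3, 10.9, -13], "yaw": 0.73, "jaw": 100},
  ],
)

```text
clock: 15.7
eef_pos: [794.7, -370.7, 668.1]
tcp_rot: [3.11, -1.391, 0.028]
contact_force: [1.1, -0.8, 0.9]
opening: 1.0
grasp_force: 0.0
```

```bash
python3 go.py 700,-450,450 600,-300,300 560,-50,300 560,88,300
```

```text
15.7 [-0.68  0.19  1.51  1.45  0.67  0.01] [ 791. -372.  665.] z [ 0.98 -0.   -0.18] tilt 1.391 meas [ 794.7 -370.7  668.1] F [ 1.1 -0.8  0.9]
700,-450,450 [-23.2   7.8  -5.4] 0.01 [-0.89  0.35  1.8   1.81  0.91 -0.59] [ 696. -451.  447.] z [ 0.98 -0.   -0.18] tilt 1.391
600,-300,300 [-16.6 -14.9  -7.2] -0.0 [-0.85  0.38  2.26  2.15  1.08 -1.14] [ 596. -301.  297.] z [ 0.98 -0.   -0.18] tilt 1.391
560,-50,300 [ -0.9 -24.9  -4. ] -0.0 [-0.22  0.23  2.59  2.9   1.08 -1.49] [556. -51. 297.] z [ 0.98 -0.   -0.18] tilt 1.391
560,88,300 [ -0.  -13.8  -0. ] -0.0 [ 0.38  0.23  2.57  3.57  1.08 -1.71] [556.  87. 297.] z [ 0.98 -0.   -0.18] tilt 1.391
```

Request:
play_rows(
  steps=[
    {"delta_pos": [-23.2, 7.8, -5.4], "yaw": 0, "jaw": 100},
    {"delta_pos": [-23.2, 7.8, -5.4], "yaw": 0, "jaw": 100},
    {"delta_pos": [-23.2, 7.8, -5.4], "yaw": 0, "jaw": 100},
    {"delta_pos": [-23.2, 7.8, -5.4], "yaw": 0, "jaw": 100},
    {"delta_pos": [-23.2, 7.8, -5.4], "yaw": 0, "jaw": 100},
    {"delta_pos": [-23.2, 7.8, -5.4], "yaw": 0, "jaw": 100},
    {"delta_pos": [-23.2, 7.8, -5.4], "yaw": 0, "jaw": 100},
    {"delta_pos": [-23.2, 7.8, -5.4], "yaw": 0, "jaw": 100},
  ],
)

```text
clock: 16.5
eef_pos: [701.6, -448.4, 454.7]
tcp_rot: [3.099, -1.394, 0.04]
contact_force: [0.1, 0.6, 0.7]
opening: 0.999
grasp_force: 0.0
```

Request:
play_rows(
  steps=[
    {"delta_pos": [-16.6, -14.9, -7.2], "yaw": 0, "jaw": 100},
    {"delta_pos": [-16.6, -14.9, -7.2], "yaw": 0, "jaw": 100},
    {"delta_pos": [-16.6, -14.9, -7.2], "yaw": 0, "jaw": 100},
    {"delta_pos": [-16.6, -14.9, -7.2], "yaw": 0, "jaw": 100},
    {"delta_pos": [-16.6, -14.9, -7.2], "yaw": 0, "jaw": 100},
    {"delta_pos": [-16.6, -14.9, -7.2], "yaw": 0, "jaw": 100},
    {"delta_pos": [-16.6, -14.9, -7.2], "yaw": 0, "jaw": 100},
    {"delta_pos": [-16.6, -14.9, -7.2], "yaw": 0, "jaw": 100},
  ],
)

```text
clock: 17.3
eef_pos: [602.2, -301.6, 303.9]
tcp_rot: [3.088, -1.396, 0.05]
contact_force: [-0.5, -0.7, 0.1]
opening: 1.0
grasp_force: 0.0
```

Request:
play_rows(
  steps=[
    {"delta_pos": [-0.9, -24.9, -4], "yaw": 0, "jaw": 100},
    {"delta_pos": [-0.9, -24.9, -4], "yaw": 0, "jaw": 100},
    {"delta_pos": [-0.9, -24.9, -4], "yaw": 0, "jaw": 100},
    {"delta_pos": [-0.9, -24.9, -4], "yaw": 0, "jaw": 100},
    {"delta_pos": [-0.9, -24.9, -4], "yaw": 0, "jaw": 100},
    {"delta_pos": [-0.9, -24.9, -4], "yaw": 0, "jaw": 100},
    {"delta_pos": [-0.9, -24.9, -4], "yaw": 0, "jaw": 100},
    {"delta_pos": [-0.9, -24.9, -4], "yaw": 0, "jaw": 100},
  ],
)

```text
clock: 18.1
eef_pos: [562.1, -51.6, 299.7]
tcp_rot: [3.105, -1.396, 0.034]
contact_force: [-0.8, -0.6, -0.7]
opening: 1.0
grasp_force: 0.0
```

```bash
python3 go.py 560,88,300 510,88,220 505,88,65; python3 - <<'E'
from h import *
im=cv2.imread('pics/side0.png');print(im[246:260:3,272:284:3].tolist())
P={}
for cam,(u0,u1,v0,v1) in(('side',(262,295,240,262)),('top',(245,280,205,240))):
    im=cv2.imread(f'pics/{cam}0.png').astype(int);b,g,r_=im[...,0],im[...,1],im[...,2]
    m=(r_>120)&(r_>2.2*g); m[:v0]=0;m[v1:]=0;m[:,:u0]=0;m[:,u1:]=0
    y,x=np.nonzero(m);P[cam]=(x.mean(),y.mean());print(cam,len(x),P[cam],x.min(),x.max(),y.min(),y.max())
print(meet(ray('side',P['side']),ray('top',P['top'])))
E
```

```text
18.1 [-0.23  0.23  2.59  2.89  1.09 -1.5 ] [558. -53. 297.] z [ 0.98 -0.   -0.17] tilt 1.396 meas [562.1 -51.6 299.7] F [-0.8 -0.6 -0.7]
560,88,300 [  0.1 -14.   -0.3] 0.01 [ 0.38  0.24  2.57  3.57  1.09 -1.71] [556.  87. 298.] z [ 0.98 -0.   -0.17] tilt 1.396
510,88,220 [-8.8  0.1 -3.5] -0.0 [ 0.48  0.6   2.66  3.62  1.5  -1.51] [515.  91. 217.] z [ 0.98 -0.01 -0.17] tilt 1.395
505,88,65 [-15.4   0.5   1.3] -0.0 [ 0.49  1.24  2.56  3.68  1.97 -1.25] [501.  87.  63.] z [ 0.98 -0.01 -0.17] tilt 1.395
[[[29, 38, 178], [17, 34, 179], [22, 33, 180], [22, 37, 182]], [[28, 40, 181], [26, 38, 183], [16, 30, 179], [25, 36, 182]], [[24, 34, 176], [27, 36, 181], [23, 34, 179], [20, 34, 166]], [[21, 33, 100], [20, 28, 118], [25, 31, 113], [25, 30, 87]], [[32, 42, 86], [17, 26, 84], [20, 31, 83], [36, 50, 87]]]
side 146 (np.float64(276.21232876712327), np.float64(248.8013698630137)) 269 283 243 254
top 200 (np.float64(258.415), np.float64(222.39)) 251 279 215 238
(array([589.3672305 ,  84.57301679, 157.29420068]), np.float64(0.3478227488726816))
```

Request:
play_rows(
  steps=[
    {"delta_pos": [0, -13.8, 0], "yaw": 0.01, "jaw": 100},
    {"delta_pos": [0, -13.8, 0], "yaw": 0.01, "jaw": 100},
    {"delta_pos": [0, -13.8, 0], "yaw": 0.01, "jaw": 100},
    {"delta_pos": [-8.6, -13.8, -2.7], "yaw": 0.01, "jaw": 100},
    {"delta_pos": [-8.6, -13.8, -2.7], "yaw": 0.01, "jaw": 100},
    {"delta_pos": [-24.1, -13.8, -1.5], "yaw": 0.01, "jaw": 100},
    {"delta_pos": [-24.1, -13.8, -1.5], "yaw": 0.01, "jaw": 100},
    {"delta_pos": [-24.1, -13.8, -1.5], "yaw": 0.01, "jaw": 100},
  ],
)

```text
clock: 18.9
eef_pos: [516.5, 83.4, 123.6]
tcp_rot: [-3.099, -1.395, -0.051]
contact_force: [1.5, 0.4, 0.3]
opening: 0.998
grasp_force: 0.0
```

```bash
python3 go.py 505,86,66 607,86,66; python3 - <<'E'
from h import *
for cam in("side","top"):
    im,d=vision.grab_frame(cam); cv2.imwrite(f"pics/{cam}1.png",im[:,:,::-1])
a=[cv2.imread(f"pics/{c}1.png")[100:400,150:550] for c in("side","top")]
cv2.imwrite("pics/pre.png",np.vstack(a))
E
```

```text
18.9 [ 0.44  1.02  2.61  3.6   1.84 -1.35] [513.  82. 122.] z [ 0.98 -0.01 -0.17] tilt 1.396 meas [516.5  83.4 123.6] F [1.5 0.4 0.3]
505,86,66 [-5.9 -0.2 -0.1] -0.01 [ 0.48  1.23  2.56  3.67  1.97 -1.26] [502.  84.  64.] z [ 0.98 -0.01 -0.17] tilt 1.396
607,86,66 [ 1.8 -0.1 10. ] 0.0 [ 0.31  1.05  2.41  3.46  1.69 -1.47] [604.  85.  64.] z [ 0.98 -0.01 -0.17] tilt 1.396
```

View pics/pre.png

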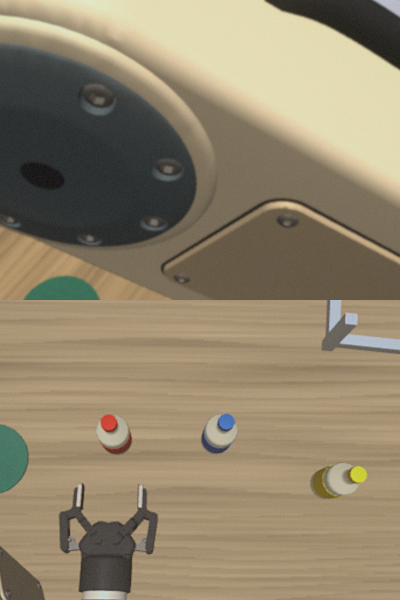

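Request:
play_rows(
  steps=[
    {"delta_pos": [-4, -0.3, -0.1], "yaw": 0, "jaw": 100},
    {"delta_pos": [-5.8, -0.3, -0.1], "yaw": 0, "jaw": 100},
    {"delta_pos": [-5.6, -0.3, 1.5], "yaw": 0, "jaw": 100},
    {"delta_pos": [-5.2, -0.3, 4], "yaw": 0, "jaw": 100},
    {"delta_pos": [-4.8, -0.3, 6.5], "yaw": 0, "jaw": 100},
    {"delta_pos": [-4.4, -0.3, 8.5], "yaw": 0, "jaw": 100},
    {"delta_pos": [-4.1, -0.3, 9.8], "yaw": 0, "jaw": 100},
    {"delta_pos": [-4.1, -0.3, 9.8], "yaw": 0, "jaw": 100},
  ],
)

```text
clock: 19.8
eef_pos: [608.5, 85.5, 73.4]
tcp_rot: [-3.095, -1.403, -0.057]
contact_force: [-0.1, 0.3, -0.1]
opening: 0.993
grasp_force: 0.0
```

```bash
python3 go.py 607,86,66; python3 - <<'E'
from h import *
im,d=vision.grab_frame("top"); cv2.imwrite("pics/top2.png",im[:,:,::-1])
o=vision.landmark_of("top","red_mid");print(o[:1])
cv2.imwrite("pics/pre2.png",cv2.resize(im[150:400,180:420,::-1],None,fx=2,fy=2))
E
```

```text
19.8 [ 0.31  1.03  2.41  3.46  1.69 -1.47] [605.  84.  72.] z [ 0.99 -0.01 -0.17] tilt 1.403 meas [608.5  85.5  73.4] F [-0.1  0.3 -0.1]
607,86,66 [-0.8 -0.  -0. ] -0.01 [ 0.31  1.06  2.41  3.46  1.71 -1.47] [604.  84.  64.] z [ 0.99 -0.01 -0.17] tilt 1.403
[{'uv': [264.1, 234.9], 'conf': 0.55}]
```

View pics/pre2.png

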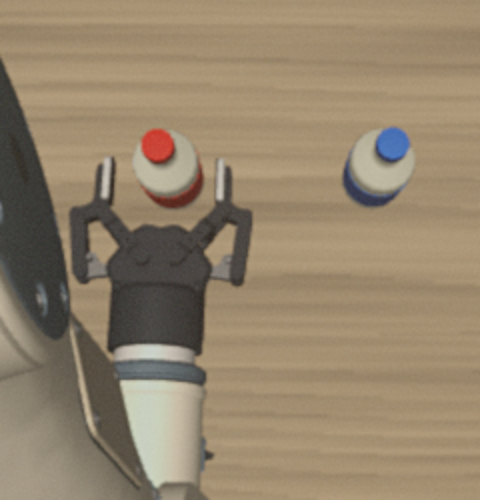

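Request:
play_rows(
  steps=[
    {"delta_pos": [-0.8, 0.1, 0], "yaw": 0, "jaw": 100},
    {"delta_pos": [-0.8, 0.1, 0], "yaw": 0, "jaw": 100},
    {"delta_pos": [-0.8, 0.1, 0], "yaw": 0, "jaw": 40},
    {"delta_pos": [-0.8, 0.1, 0], "yaw": 0, "jaw": 40},
    {"delta_pos": [-0.8, 0.1, 0], "yaw": 0, "jaw": 40},
    {"delta_pos": [-0.8, 0.1, 0], "yaw": 0, "jaw": 40},
    {"delta_pos": [-0.8, 0.1, 0], "yaw": 0, "jaw": 40},
    {"delta_pos": [-0.8, 0.1, 0], "yaw": 0, "jaw": 40},
  ],
  grip_force=70,
)

```text
clock: 20.7
eef_pos: [603.0, 85.8, 58.9]
tcp_rot: [-3.118, -1.392, -0.031]
contact_force: [0.2, 0.3, -1.9]
opening: 0.603
grasp_force: 73.1
```

```bash
python3 - <<'E'
from rig import r
import numpy as np
s=r.sense();np.save('rot.npy',s['tcp_rot']);print(s['tcp_rot'],s['eef_pos'],s['qpos'])
E
python3 go.py 600,86,300
```

```text
[-3.11771443 -1.39191236 -0.03090566] [602.96387655  85.83158538  58.91910151] [ 0.3146711   1.06890092  2.40843385  3.46083909  1.71092844 -1.46120449]
20.7 [ 0.31  1.07  2.41  3.46  1.71 -1.46] [600.  84.  57.] z [ 0.98 -0.01 -0.18] tilt 1.392 meas [603.   85.8  58.9] F [ 0.2  0.3 -1.9]
600,86,300 [23.7 -0.1 -4.6] -0.0 [ 0.32  0.26  2.5   3.52  1.03 -1.71] [597.  84. 299.] z [ 0.98 -0.01 -0.18] tilt 1.392
```

Request:
play_rows(
  steps=[
    {"delta_pos": [4, 0, -0.7], "yaw": 0, "jaw": 40},
    {"delta_pos": [8.5, 0, -1.5], "yaw": 0, "jaw": 40},
    {"delta_pos": [13, 0, -2.3], "yaw": 0.15, "jaw": 40},
    {"delta_pos": [17.5, 0, -3.1], "yaw": 0.3, "jaw": 40},
    {"delta_pos": [22, 0, -3.9], "yaw": 0.45, "jaw": 40},
    {"delta_pos": [23.6, 0, -4.2], "yaw": 0.6, "jaw": 40},
    {"delta_pos": [23.6, 0, -4.2], "yaw": 0.75, "jaw": 40},
    {"delta_pos": [23.6, 0, -4.2], "yaw": 0.9, "jaw": 40},
  ],
  grip_force=70,
)

```text
clock: 21.5
eef_pos: [603.1, 84.6, 300.7]
tcp_rot: [-1.795, -0.665, -1.438]
contact_force: [0.0, -0.3, -2.7]
opening: 0.604
grasp_force: 73.8
```

```bash
python3 go.py
```

```text
21.5 [ 0.31  0.27  2.49  3.51  1.04 -0.81] [600.  83. 298.] z [ 0.98 -0.01 -0.17] tilt 1.395 meas [603.1  84.6 300.7] F [ 0.  -0.3 -2.7]
```

Lifted with 2.5 N of bottle weight; continue the tip.

Request:
play_rows(
  steps=[
    {"delta_pos": [0, 0, 0], "yaw": 0.15, "jaw": 40},
    {"delta_pos": [0, 0, 0], "yaw": 0.3, "jaw": 40},
    {"delta_pos": [0, 0, 0], "yaw": 0.45, "jaw": 40},
    {"delta_pos": [0, 0, 0], "yaw": 0.6, "jaw": 40},
    {"delta_pos": [0, 0, 0], "yaw": 0.75, "jaw": 40},
    {"delta_pos": [0, 0, 0], "yaw": 0.9, "jaw": 40},
    {"delta_pos": [0, 0, 0], "yaw": 1.05, "jaw": 40},
    {"delta_pos": [0, 0, 0], "yaw": 1.2, "jaw": 40},
  ],
)

```text
clock: 22.3
eef_pos: [603.0, 84.6, 298.4]
tcp_rot: [-1.777, 0.512, -1.68]
contact_force: [0.0, 0.7, -2.6]
opening: 0.603
grasp_force: 73.8
```

Request:
play_rows(
  steps=[
    {"delta_pos": [0, 0, 0], "yaw": 0.15, "jaw": 40},
    {"delta_pos": [0, 0, 0], "yaw": 0.3, "jaw": 40},
    {"delta_pos": [0, 0, 0], "yaw": 0.45, "jaw": 40},
    {"delta_pos": [0, 0, 0], "yaw": 0.6, "jaw": 40},
    {"delta_pos": [0, 0, 0], "yaw": 0.75, "jaw": 40},
    {"delta_pos": [0, 0, 0], "yaw": 0.8, "jaw": 40},
    {"delta_pos": [0, 0, 0], "yaw": 0.8, "jaw": 40},
    {"delta_pos": [0, 0, 0], "yaw": 0.8, "jaw": 40},
  ],
)

```text
clock: 23.1
eef_pos: [603.2, 84.6, 298.7]
tcp_rot: [-2.188, 1.259, -2.172]
contact_force: [0.0, -0.2, -2.4]
opening: 0.599
grasp_force: 73.8
```

Request:
play_rows(
  steps=[
    {"delta_pos": [0, 0, 0], "yaw": 0, "jaw": 40},
    {"delta_pos": [0, 0, 0], "yaw": 0, "jaw": 40},
    {"delta_pos": [0, 0, 0], "yaw": 0, "jaw": 40},
    {"delta_pos": [0, 0, 0], "yaw": 0, "jaw": 40},
    {"delta_pos": [0, 0, 0], "yaw": -0.15, "jaw": 40},
    {"delta_pos": [0, 0, 0], "yaw": -0.3, "jaw": 40},
    {"delta_pos": [0, 0, 0], "yaw": -0.45, "jaw": 40},
    {"delta_pos": [0, 0, 0], "yaw": -0.6, "jaw": 40},
  ],
)

```text
clock: 23.9
eef_pos: [603.5, 84.7, 298.9]
tcp_rot: [-1.804, 0.696, -1.729]
contact_force: [0.4, 0.5, -2.1]
opening: 0.602
grasp_force: 73.8
```

```bash
cat > go2.py <<'E'
import sys
from sim3 import *
from rig import r
s=r.sense();q=np.clip(s['qpos'],LO,HI);A0=R.from_euler('xyz',s['tcp_rot']);AT=R.from_euler('xyz',np.load('rot.npy'))
off=pose(q)[0]-s['eef_pos']/1000
rel=(A0.inv()*AT)
print(s['clock'],*show(q),'meas',s['eef_pos'].round(1),'F',s['contact_force'].round(1),'grip',s['grasp_force'],'rel',rel.as_rotvec().round(3))
for a in sys.argv[1:]:
    w=np.array([float(v) for v in a.split(',')])/1000+off
    d=tool(q,(w-pose(q)[0])*100).round(1);y=(pose(q)[1].inv()*AT).as_rotvec()[2].round(2)
    q=call3(q,[(*d,y)]*8);print(a,d,y,*show(q))
E
python3 go2.py 590,120,290 590,200,290 573,312,200 573,312,70
```

```text
23.9 [0.31 0.27 2.49 3.51 1.04 0.58] [600.  83. 297.] z [ 0.98 -0.01 -0.18] tilt 1.393 meas [603.5  84.7 298.9] F [ 0.4  0.5 -2.1] grip 73.75287115573883 rel [-1.000e-03 -1.000e-03 -2.276e+00]
590,120,290 [-1.9  3.1 -1.2] -2.28 [ 0.44  0.3   2.5   3.65  1.09 -0.66] [587. 118. 288.] z [ 0.98 -0.01 -0.18] tilt 1.393
590,200,290 [-7.1 -3.8 -0. ] -1.08 [ 0.67  0.34  2.41  3.91  1.1  -1.84] [587. 198. 288.] z [ 0.98 -0.01 -0.18] tilt 1.393
573,312,200 [ -9.2 -11.2  -0.2] 0.0 [ 0.93  0.63  2.28  4.12  1.25 -1.77] [570. 310. 198.] z [ 0.98 -0.01 -0.18] tilt 1.393
573,312,70 [-12.8   0.    2.3] 0.0 [ 0.93  0.95  2.21  4.07  1.41 -1.55] [570. 310.  68.] z [ 0.98 -0.01 -0.18] tilt 1.393
```

Request:
play_rows(
  steps=[
    {"delta_pos": [-0.5, 0.8, -0.3], "yaw": -0.15, "jaw": 40},
    {"delta_pos": [-1, 1.6, -0.6], "yaw": -0.3, "jaw": 40},
    {"delta_pos": [-1.9, 3.1, -1.2], "yaw": -0.45, "jaw": 40},
    {"delta_pos": [-1.9, 3.1, -1.2], "yaw": -0.6, "jaw": 40},
    {"delta_pos": [-1.9, 3.1, -1.2], "yaw": -0.75, "jaw": 40},
    {"delta_pos": [-1.9, 3.1, -1.2], "yaw": -0.9, "jaw": 40},
    {"delta_pos": [-1.9, 3.1, -1.2], "yaw": -1.05, "jaw": 40},
    {"delta_pos": [-1.9, 3.1, -1.2], "yaw": -1.2, "jaw": 40},
  ],
)

```text
clock: 24.7
eef_pos: [590.0, 119.6, 290.3]
tcp_rot: [-1.772, -0.482, -1.483]
contact_force: [0.4, 0.1, -2.1]
opening: 0.6
grasp_force: 73.7
```

```bash
python3 go2.py 590,220,290 569,310,200 569,310,90
```

```text
24.7 [ 0.44  0.3   2.5   3.65  1.09 -0.66] [587. 118. 288.] z [ 0.98 -0.01 -0.18] tilt 1.393 meas [590.  119.6 290.3] F [ 0.4  0.1 -2.1] grip 73.72904151678085 rel [-0.000e+00 -1.000e-03 -1.076e+00]
590,220,290 [-8.9 -4.7 -0.1] -1.08 [ 0.72  0.35  2.39  3.96  1.1  -1.87] [587. 219. 288.] z [ 0.98 -0.01 -0.18] tilt 1.393
569,310,200 [-9.2 -9.  -0.5] 0.0 [ 0.93  0.62  2.29  4.13  1.26 -1.77] [566. 309. 198.] z [ 0.98 -0.01 -0.18] tilt 1.393
569,310,90 [-10.9   0.    2. ] 0.0 [ 0.93  0.91  2.23  4.08  1.39 -1.57] [566. 309.  87.] z [ 0.98 -0.01 -0.18] tilt 1.393
```

Request:
play_rows(
  steps=[
    {"delta_pos": [-2, -1, 0], "yaw": -0.15, "jaw": 40},
    {"delta_pos": [-4, -2, 0], "yaw": -0.3, "jaw": 40},
    {"delta_pos": [-6, -3, 0], "yaw": -0.45, "jaw": 40},
    {"delta_pos": [-8, -4, 0], "yaw": -0.6, "jaw": 40},
    {"delta_pos": [-8.9, -4.7, -0.1], "yaw": -0.75, "jaw": 40},
    {"delta_pos": [-8.9, -4.7, -0.1], "yaw": -0.9, "jaw": 40},
    {"delta_pos": [-8.9, -4.7, -0.1], "yaw": -1.05, "jaw": 40},
    {"delta_pos": [-8.9, -4.7, -0.1], "yaw": -1.08, "jaw": 40},
  ],
)

```text
clock: 25.5
eef_pos: [589.7, 220.4, 290.5]
tcp_rot: [-3.138, -1.393, -0.01]
contact_force: [0.1, -0.2, -2.0]
opening: 0.606
grasp_force: 73.8
```

Request:
play_rows(
  steps=[
    {"delta_pos": [-1.5, -1.5, -0.1], "yaw": 0, "jaw": 40},
    {"delta_pos": [-3, -3, -0.2], "yaw": 0, "jaw": 40},
    {"delta_pos": [-4.5, -4.5, -0.3], "yaw": 0, "jaw": 40},
    {"delta_pos": [-6, -6, -0.4], "yaw": 0, "jaw": 40},
    {"delta_pos": [-7.5, -7.5, -0.4], "yaw": 0, "jaw": 40},
    {"delta_pos": [-9.2, -9, -0.5], "yaw": 0, "jaw": 40},
    {"delta_pos": [-11, -9, -0.2], "yaw": 0, "jaw": 40},
    {"delta_pos": [-13, -9, 0.2], "yaw": 0, "jaw": 40},
  ],
)

```text
clock: 26.3
eef_pos: [569.4, 312.1, 162.4]
tcp_rot: [-3.102, -1.393, -0.045]
contact_force: [0.0, 0.0, -1.7]
opening: 0.603
grasp_force: 73.8
```

```bash
python3 go2.py 569,310,90; python3 - <<'E'
from h import *
im,d=vision.grab_frame("top")
cv2.imwrite("pics/pl.png",im[100:400,40:440,::-1])
o=vision.landmark_of("top","red_mid");print(o[:1])
E
```

```text
26.3 [ 0.93  0.72  2.27  4.1   1.31 -1.69] [567. 311. 160.] z [ 0.98 -0.01 -0.18] tilt 1.393 meas [569.4 312.1 162.4] F [ 0.   0.  -1.7] grip 73.79248201847076 rel [-0.001 -0.001 -0.003]
569,310,90 [-7.1  0.3  1.2] -0.0 [ 0.93  0.9   2.24  4.08  1.39 -1.56] [566. 308.  88.] z [ 0.98 -0.01 -0.18] tilt 1.393
[{'uv': [94.0, 240.8], 'conf': 0.61}]
```

View pics/pl.png

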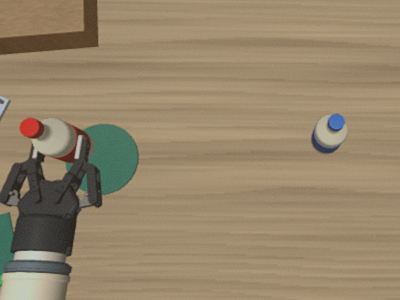

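```bash
python3 - <<'E'
from h import *
c=vision.calibration("top");K=np.array(c["mtx"]);T=np.linalg.inv(np.array(c["extrinsics"]))
for z in(103,181,250,259):
    p=(T@[555,311,z,1])[:3];u=K@p;print(z,(u[:2]/u[2]).round(1))
im=cv2.imread("pics/pl.png").astype(int);m=(im[...,2]>150)&(im[...,2]>2.2*im[...,1]);m[:,60:]=0;y,x=np.nonzero(m);print(x.mean()+40,y.mean()+100)
E
```

```text
103 [119.4 249.8]
181 [ 98.2 240.8]
250 [ 75.  230.9]
259 [ 71.5 229.5]
68.98194945848375 226.81227436823104
```

Request:
play_rows(
  steps=[
    {"delta_pos": [-2.5, 0.6, 0], "yaw": 0, "jaw": 40},
    {"delta_pos": [-5, 0.6, 0.3], "yaw": 0, "jaw": 40},
    {"delta_pos": [-7, 0.6, 0.7], "yaw": 0, "jaw": 40},
    {"delta_pos": [-8.3, 0.6, 1], "yaw": 0, "jaw": 40},
    {"delta_pos": [-8.8, 0.6, 1.1], "yaw": 0, "jaw": 40},
    {"delta_pos": [-9.1, 0.6, 1.1], "yaw": 0, "jaw": 40},
    {"delta_pos": [-9.1, 0.6, 1.1], "yaw": 0, "jaw": 40},
    {"delta_pos": [-9.1, 0.6, 1.1], "yaw": 0, "jaw": 40},
  ],
)

```text
clock: 27.2
eef_pos: [564.2, 305.9, 72.3]
tcp_rot: [-3.103, -1.393, -0.046]
contact_force: [-0.0, 0.3, -2.5]
opening: 0.605
grasp_force: 73.8
```

```bash
python3 go2.py 564,306,65
```

```text
27.2 [ 0.93  0.95  2.23  4.07  1.42 -1.53] [562. 304.  71.] z [ 0.98 -0.01 -0.18] tilt 1.394 meas [564.2 305.9  72.3] F [-0.   0.3 -2.5] grip 73.81649672985077 rel [ 0.    -0.002 -0.003]
564,306,65 [-0.7 -0.   0.1] -0.0 [ 0.93  0.97  2.23  4.07  1.43 -1.52] [562. 305.  63.] z [ 0.98 -0.01 -0.18] tilt 1.394
```

Request:
play_rows(
  steps=[
    {"delta_pos": [-0.1, 0, 0], "yaw": 0, "jaw": 40},
    {"delta_pos": [-0.2, 0, 0], "yaw": 0, "jaw": 40},
    {"delta_pos": [-0.3, 0, 0.1], "yaw": 0, "jaw": 40},
    {"delta_pos": [-0.4, 0, 0.1], "yaw": 0, "jaw": 40},
    {"delta_pos": [-0.5, 0, 0.1], "yaw": 0, "jaw": 40},
    {"delta_pos": [-0.6, 0, 0.1], "yaw": 0, "jaw": 40},
    {"delta_pos": [-0.7, 0, 0.1], "yaw": 0, "jaw": 40},
    {"delta_pos": [-0.7, 0, 0.1], "yaw": 0, "jaw": 40},
  ],
)

```text
clock: 28.0
eef_pos: [563.9, 305.7, 64.7]
tcp_rot: [-3.106, -1.394, -0.043]
contact_force: [0.5, -1.5, 1.3]
opening: 0.602
grasp_force: 73.9
```

Request:
play_rows(
  steps=[
    {"delta_pos": [0, 0, 0], "yaw": 0, "jaw": 60},
    {"delta_pos": [0, 0, 0], "yaw": 0, "jaw": 63},
    {"delta_pos": [0, 0, 0], "yaw": 0, "jaw": 66},
    {"delta_pos": [0, 0, 0], "yaw": 0, "jaw": 70},
    {"delta_pos": [0, 0, 0], "yaw": 0, "jaw": 80},
    {"delta_pos": [0, 0, 0], "yaw": 0, "jaw": 90},
    {"delta_pos": [0, 0, 0], "yaw": 0, "jaw": 100},
    {"delta_pos": [0, 0, 0], "yaw": 0, "jaw": 100},
  ],
  grip_force=20,
)

```text
clock: 28.8
eef_pos: [563.8, 305.8, 64.2]
tcp_rot: [-3.107, -1.392, -0.042]
contact_force: [-0.7, 0.3, 0.1]
opening: 1.001
grasp_force: 0.0
```

```bash
python3 go2.py 480,306,65 480,306,85; python3 - <<'E'
from h import *
im,d=vision.grab_frame("top")
cv2.imwrite("pics/rel.png",im[100:400,40:440,::-1])
o=vision.landmark_of("top","red_mid");print(o[:1])
c=vision.calibration("top");K=np.array(c["mtx"]);T=np.linalg.inv(np.array(c["extrinsics"]))
for z in(84,162):
    p=(T@[554.5,310.5,z,1])[:3];u=K@p;print(z,(u[:2]/u[2]).round(1))
E
```

```text
28.8 [ 0.93  0.97  2.23  4.07  1.43 -1.52] [561. 304.  62.] z [ 0.98 -0.01 -0.18] tilt 1.393 meas [563.8 305.8  64.2] F [-0.7  0.3  0.1] grip 0.0 rel [ 0.    -0.001 -0.002]
480,306,65 [-1.4  0.  -8.3] -0.0 [ 1.13  0.99  2.31  4.26  1.46 -1.42] [477. 305.  63.] z [ 0.98 -0.01 -0.18] tilt 1.393
480,306,85 [ 2.   0.  -0.3] -0.0 [ 1.13  0.94  2.33  4.26  1.44 -1.45] [478. 305.  84.] z [ 0.98 -0.01 -0.18] tilt 1.393
[{'uv': [127.2, 256.7], 'conf': 0.56}]
84 [124.3 252. ]
162 [104.1 243.5]
```

View pics/rel.png

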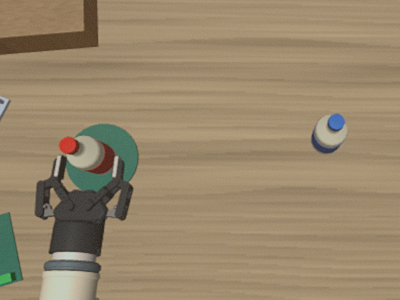

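Request:
play_rows(
  steps=[
    {"delta_pos": [0, 0, -1], "yaw": 0, "jaw": 100},
    {"delta_pos": [0, 0, -2], "yaw": 0, "jaw": 100},
    {"delta_pos": [0, 0, -3.5], "yaw": 0, "jaw": 100},
    {"delta_pos": [0, 0, -5], "yaw": 0, "jaw": 100},
    {"delta_pos": [0, 0, -6.5], "yaw": 0, "jaw": 100},
    {"delta_pos": [0, 0, -8], "yaw": 0, "jaw": 100},
    {"delta_pos": [0, 0, -9], "yaw": 0, "jaw": 100},
    {"delta_pos": [0, 0, -9], "yaw": 0, "jaw": 100},
  ],
)

```text
clock: 29.7
eef_pos: [473.9, 306.9, 80.4]
tcp_rot: [-3.112, -1.392, -0.035]
contact_force: [0.1, 0.1, -0.6]
opening: 1.001
grasp_force: 0.0
```

```bash
python3 go2.py; python3 - <<'E'
from h import *
im,d=vision.grab_frame("top")
cv2.imwrite("pics/fin.png",im[100:400,40:540,::-1])
for n in("red_mid","blue_mid","yellow_mid"):print(n,[(x["uv"],round(x["conf"],2)) for x in vision.landmark_of("top",n)[:1]])
E
```

```text
29.7 [ 1.15  0.95  2.33  4.28  1.45 -1.44] [472. 306.  79.] z [ 0.98 -0.   -0.18] tilt 1.392 meas [473.9 306.9  80.4] F [ 0.1  0.1 -0.6] grip 0.0 rel [-0.002 -0.    -0.001]
red_mid [([124.7, 255.7], 0.59)]
blue_mid [([373.9, 235.2], 0.63)]
yellow_mid [([486.9, 279.9], 0.63)]
```

View pics/fin.png

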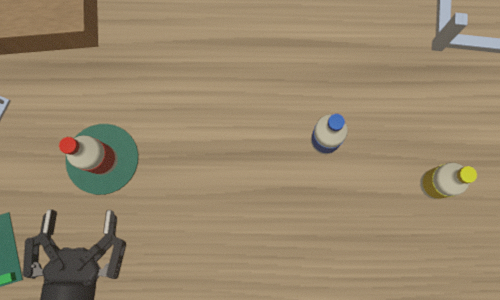

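The red bottle stands on the coaster: its cap is at crop pixel (68,145) and its foot near (105,158), inside the disc centred at about (102,159). The gripper is clear of it, and the blue and yellow bottles have not moved. I'm handing the job in.

```bash
python3 -c "
from rig import r
print(r.sign_off())"
```

```text
the job is handed in; nothing more can be done
None
```

The red-capped bottle was picked up, tipped about 157° (worked out from the wrist turn) for over half a second, then stood upright and released on the green coaster, about 5–10 mm off centre in the last picture. The blue and yellow bottles are untouched, and I handed the job in at about 30 s; the hand-in returned no verdict.

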